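Light-cure a batch of mended porcelain sherds

ROBOT

A 6-joint arm with a two-finger parallel gripper is mounted at the origin on the work surface. World frame = base frame: x ahead of the robot, y to its left, z up, the work surface at z = 0. Lengths are in mm, angles in rad, forces in N, time in s.
With the tool pointing down it reaches from about 300 to 1000 mm from the base axis. Payload 5.1 kg.
Tool frame: the origin (TCP) lies midway between the tips of the shut fingers; the grasp point (between the pads) lies 19 mm behind it; z points along the fingers, y is the line along which they close (so a half turn about z gives the same grasp; the last joint's range is limited). The gripper opens to 95 mm and grips with 3 to 60 N. Pads are 20 mm wide; open, the fingers measure 119 mm over their backs; the gripper's body (75 mm by 180 mm) begins 59 mm behind the grasp point.
Start: joints at [1.26, 0.124, 1.65, -0, 1.367, -0.083], TCP at [146.815, 633.19, 214.656] pointing down, gripper open.
Joint ranges: [-2.61, 2.61], [-1.02, 2.33], [0.03, 2.71], [-1.35, 4.49], [0.32, 2.68], [-2.91, 2.91]. Speed limits (rad/s): [2.57, 2.57, 3.14, 3.14, 3.14, 3.14].

INTERFACE

Orientations are given as a unit quaternion [x, y, z, w].
In Python, from workcell import ctrl gives the robot as it stands.
- The arm moves only by the tool apply_moves, never from a script. Its argument "steps" is a list of rows, each a list of 3 entries, a list of its own where there are three numbers: the turn, a rotation vector about the world's x, y, z in rad, then the shift along the world's x, y, z in cm, then the opening, from 0 (shut) to 1 (fully open). A call has exactly 10 rows; each row is the pose to reach, as a shift and turn from the pose commanded when the call began; what a row does not reach only later rows make up. A row lasts 1/10 s, in which the tool goes at most 50 mm and 8.59 degrees, less where a joint would pass 70% of its speed; a pose out of reach is approached as far as the arm can. A call with a gripper value outside its range is refused whole. The fingers move at their own pace and stop on an object; "grip_force" is the grip in N (left out, the last holds). Time passes only in rows, so rows that repeat a pose let the fingers close, or fill a call up. It gives the time, the measured TCP pose, the force, the opening and the grip force at its end, in the units of the state.
- ctrl.state(): the state, without advancing time (a new reading comes with each control period).
- ctrl.read_camera(name): name is "scene" or "top" or "wrist"; returns the picture (480x640x3 uint8, red, green, blue); there is no depth.
- ctrl.get_calibration(name): a dict with "fx", "fy", "cx", "cy" (pixels), "view" (4x4, takes a point from world to camera coordinates). Camera axes: x right, y up, looking along -z (the intrinsics and any distortion apply to the point x, -y, -z); pixel columns grow to the right and rows downward; lengths in mm; the calibration is good to about 2 mm. A picture is of the moment at which its call begins: read the wrist's pose just before it. get_calibration takes no time and is no camera call; for the wrist camera it gives the pose at the moment of the call.
- ctrl.job_done(): hands the job in; it is judged then, once.
Trained networks look in the newest picture that a camera, given by its name, has taken for a name from the list of things; names that differ only in an ending like _2 or _b are one class to them, and where a whole thing is asked for, a point or a joint stands for the part that bears it (a point fixed in the world has none). Each returns a list of dicts, best first, with "p" (0 to 1); they miss things now and then, are a little off and sometimes report something else, mostly with a low value. They report only what shows in the picture. A call takes as long as a camera call.
- ctrl.look_for(thing, camera): "rect" ([left, top, width, height] in pixels, round what is visible of it).
- ctrl.mark_of(thing, camera): "position" ([column, row] in pixels: a listed point, or the origin of a listed thing).
The state is a dict: "clock": time; "joint_pos": joint angles; "qd": joint speeds; "joint_torque": joint torques, N m; "tool_pos": TCP position; "tool_rot": TCP orientation; "ft_force": force on the tool from outside, world axes, zero at the start; "torque": the same for the moment, N m; "grip_width": finger opening in mm; "grasp_force": force on a finger pad.
Only numpy, scipy, OpenCV 4.12 (cv2) and the standard library are available. Lean on these libraries where they do the work, as an engineer would, in place of code of your own. Each camera call takes 0.05 s, during which the arm holds its last target. There are 200 camera calls.

TASK

Push the lamp lever back to its off stop, then swing the orange latch fully aside and open the lid of the white curing box upright. Lay every porcelain sherd that is on the paper inside the box, each flat on the box floor and none on top of another, then close the lid, swing the latch back fully home over it, and last of all set the lamp lever in line with the red set-point pointer. The lamp must stay off whenever the lid is up, the lid must not be lifted while the latch is over it, and the bowl, the jar and the brush stay where they are.

Things in the scene. Friction and masses are not known exactly. Their poses are not given: they have to be found in the camera images.
- box: White light-curing box, open at the top under its lid, fixed to the table: outer 170 (x) x 240 (y) x 60 mm high, walls and floor 5 mm thick. Origin: centre of its underside; its front (the side with the latch) faces its own -x, z up. Its inner floor is 5 mm above the origin.
- lid (a joint): Angle of the box's grey lid (170 x 240 x 8 mm, hinged along the box's far, +x, upper rim): 0 shut, 1.57 upright, stop at 1.75. A stiff hinge: the lid stays where it is left.
- lid_handle (a point): Middle of the lid's handle, a steel bar of 10 mm diameter, 90 mm long and parallel to the hinge, its axis 36 mm off the lid's outer face (31 mm free gap), 147 mm from the hinge, 23 mm from the lid's front edge. Axes turn with the lid: y along the bar, z off the lid's outer face.
- lid_hinge (a point): Point on the lid's hinge line (which runs along the box's y), at the middle of the far upper rim.
- latch (a joint): Angle of the orange swivel latch, which turns about a vertical pin at the box's front: 0 locked (bar square to the front edge, its nose over the lid, its post out in front of the box), 1.57 fully aside (bar parallel to the front edge, post swung to the box's +y side; from above the post goes clockwise). Stays where it is left.
- latch_post (a point): Grip point on the latch's upright round post (14 mm diameter, 40 mm tall), 10 mm below the top of the post; 36 mm from the pin. The flat latch bar lies 24 mm below this point.
- latch_hinge (a point): Point on the latch's vertical pin, at the height of latch_post.
- lever (a joint): Angle of the lamp's power lever on the grey controller: 0 = off, at its stop, leaning 0.8 rad from the vertical to the controller's -x (the end with the green mark); it grows as the lever swings over to +x, up to 1.6. Stays where it is left.
- lever_tip (a point): Centre of the blue ball (26 mm diameter) at the lever's end, 95 mm from the hinge. Axes turn with the lever; y is the hinge axis direction.
- lever_hinge (a point): Middle of the lever's hinge line, 45 mm above the table. Round it is a black quadrant disc of 48 mm radius, 34 mm wide, on a grey base 130 x 80 x 40 mm that is fixed to the table.
- pointer (a joint): Angle of the red set-point pointer, a thin red blade at the +y side of the black quadrant with a red tab over the quadrant's rim. Same scale as the lever: they are in line when the two values are equal. Fixed for the robot (nothing can touch it).
- pointer_tip (a point): Middle of the red tab of the pointer, 65 mm from the hinge line. Axes turn with the pointer like those of lever_tip, so that these agree when lever and pointer are in line.
- sherd0: Flat white porcelain sherd with blue decoration, 12 mm thick, 36 mm wide (y), from 22 mm behind its origin to about 34 mm in front of it (x, the narrower, slanting end); 50 g. Origin in mid-thickness at the middle of the wide part: grip it there across y. Either face may be up. Two to four sherds are present.
- sherd1: Flat white porcelain sherd with blue decoration, 12 mm thick, 36 mm wide (y), from 22 mm behind its origin to about 34 mm in front of it (x, the narrower, slanting end); 50 g. Origin in mid-thickness at the middle of the wide part: grip it there across y. Either face may be up. Two to four sherds are present.
- sherd2: Flat white porcelain sherd with blue decoration, 12 mm thick, 36 mm wide (y), from 22 mm behind its origin to about 34 mm in front of it (x, the narrower, slanting end); 50 g. Origin in mid-thickness at the middle of the wide part: grip it there across y. Either face may be up. Two to four sherds are present.
- sherd3: Flat white porcelain sherd with blue decoration, 12 mm thick, 36 mm wide (y), from 22 mm behind its origin to about 34 mm in front of it (x, the narrower, slanting end); 50 g. Origin in mid-thickness at the middle of the wide part: grip it there across y. Either face may be up. Two to four sherds are present.
- bowl: Bystander: small blue porcelain bowl, 90 mm across, 40 mm high. Origin: centre of its underside.
- jar: Bystander: closed jar, 48 mm diameter, 60 mm high. Origin: centre of its underside.
- brush: Bystander: brush, 190 mm long, lying on the table along its own x. Origin: at table height, mid-length.

How it is judged (in metres and radians):
On the way, in this order (a step that is already met when the one before it is completed fails the run):
1. the lamp lever is at its off stop, box still latched and shut (value of joint lever below 0.1 rad and value of joint lid below 0.06 rad and value of joint latch below 0.15 rad), for 0.2 s.
2. the latch is swung aside, the lid still shut (value of joint latch above 1.2 rad and value of joint lid below 0.06 rad), for 0.2 s.
3. the lid stands open (value of joint lid above 1.2 rad), for 0.2 s.
4. every sherd lies flat on the box floor, the lid still open (x of sherd0 in the frame of box between -0.08 and 0.08 m and y of sherd0 in the frame of box between -0.115 and 0.115 m and z of sherd0 in the frame of box between 0.002 and 0.017 m and (angle between sherd0's own z axis and vertical below 0.2 rad or angle between sherd0's own z axis and vertical above 2.94 rad) and x of sherd1 in the frame of box between -0.08 and 0.08 m and y of sherd1 in the frame of box between -0.115 and 0.115 m and z of sherd1 in the frame of box between 0.002 and 0.017 m and (angle between sherd1's own z axis and vertical below 0.2 rad or angle between sherd1's own z axis and vertical above 2.94 rad) and x of sherd2 in the frame of box between -0.08 and 0.08 m and y of sherd2 in the frame of box between -0.115 and 0.115 m and z of sherd2 in the frame of box between 0.002 and 0.017 m and (angle between sherd2's own z axis and vertical below 0.2 rad or angle between sherd2's own z axis and vertical above 2.94 rad) and x of sherd3 in the frame of box between -0.08 and 0.08 m and y of sherd3 in the frame of box between -0.115 and 0.115 m and z of sherd3 in the frame of box between 0.002 and 0.017 m and (angle between sherd3's own z axis and vertical below 0.2 rad or angle between sherd3's own z axis and vertical above 2.94 rad) and value of joint lid above 1 rad), for 0.3 s.
5. the lid is shut, the latch still aside (value of joint lid below 0.06 rad and value of joint latch above 0.8 rad), for 0.2 s.
6. the latch is home over the shut lid, the lamp still off (value of joint lid below 0.06 rad and value of joint each of latch, lever below 0.15 rad), for 0.2 s.
7. the lever is in line with the pointer (angle between the z axis of lever_tip and the z axis of pointer_tip, either way round below 0.07 rad), for 0.2 s.
At the end, for the whole second after the job is handed in: Every sherd present lies flat on the box floor (within 0.2 rad, not on another), the lid is shut (under 0.06 rad), the latch is home (under 0.15 rad), and the lever stands at rest within 0.07 rad of the red pointer (x of sherd0 in the frame of box between -0.08 and 0.08 m and y of sherd0 in the frame of box between -0.115 and 0.115 m and z of sherd0 in the frame of box between 0.002 and 0.017 m and (angle between sherd0's own z axis and vertical below 0.2 rad or angle between sherd0's own z axis and vertical above 2.94 rad) and x of sherd1 in the frame of box between -0.08 and 0.08 m and y of sherd1 in the frame of box between -0.115 and 0.115 m and z of sherd1 in the frame of box between 0.002 and 0.017 m and (angle between sherd1's own z axis and vertical below 0.2 rad or angle between sherd1's own z axis and vertical above 2.94 rad) and x of sherd2 in the frame of box between -0.08 and 0.08 m and y of sherd2 in the frame of box between -0.115 and 0.115 m and z of sherd2 in the frame of box between 0.002 and 0.017 m and (angle between sherd2's own z axis and vertical below 0.2 rad or angle between sherd2's own z axis and vertical above 2.94 rad) and x of sherd3 in the frame of box between -0.08 and 0.08 m and y of sherd3 in the frame of box between -0.115 and 0.115 m and z of sherd3 in the frame of box between 0.002 and 0.017 m and (angle between sherd3's own z axis and vertical below 0.2 rad or angle between sherd3's own z axis and vertical above 2.94 rad) and value of joint lid below 0.06 rad and value of joint latch below 0.15 rad and angle between the z axis of lever_tip and the z axis of pointer_tip, either way round below 0.07 rad and velocity of joint lever between -0.05 and 0.05 rad/s); the robot touches nothing.
It fails at once if the lid is up while the lamp is on (value of joint lid above 0.15 rad and value of joint lever above 0.2 rad).
It fails at once if the lid is lifted while the latch is over it (value of joint lid above 0.15 rad and value of joint latch below 0.6 rad).
It fails at once if the bowl is displaced by more than 30 mm (distance of bowl from where it was at the start of the episode above 0.03 m).
It fails at once if the jar is displaced by more than 30 mm (distance of jar from where it was at the start of the episode above 0.03 m).
It fails at once if the brush is displaced by more than 30 mm (distance of brush from where it was at the start of the episode above 0.03 m).
Of sherd0, sherd1, sherd2, sherd3 only 2 to 4 are there at a start; the rules pass over those that are not, and their reading is None.
At some moment in a run one of sherd0, sherd1, sherd2, sherd3 may be knocked a few centimetres aside while the robot is not near it.
Once in a run the grip may slacken for a moment while it holds something.
It also fails if it takes over 210 s, if anything falls off the work surface, if the arm or the gripper's body presses on something with over 40 N, if the wrist force passes 120 N, or if a joint passes its speed limit or range.

## Working session

There is one attempt and no reset: what is moved stays moved. The work goes in short steps, Python scripts to look and compute and a tool call to move; the robot and the scene stay as the last step left them, time stands still between calls to the robot, and variables do not carry over. Pictures are saved under pics/ and viewed, at most 14 in all, crops included, and the job is handed in when it is done.

Besides the shell and the picture viewer there is one more tool, called after ">>>" as name([rows], argument=value, ...), one row to a line, values as JSON. apply_moves: Moves the arm, as the interface text tells. Its arguments: {"type":"object","properties":{"steps":{"type":"array","items":{"type":"array"}},"grip_force":{"type":"number"}},"required":["steps"]}

```bash
mkdir -p pics; ls; cat > h.py <<'E'
from workcell import ctrl
import numpy as np, cv2
def snap(cam,fn=None):
    im=ctrl.read_camera(cam)
    if fn: cv2.imwrite('pics/'+fn,cv2.cvtColor(im,cv2.COLOR_RGB2BGR))
    return im
def ray(cal,px):
    V=np.array(cal['view']);R,t=V[:3,:3],V[:3,3]
    d=np.array([(px[0]-cal['cx'])/cal['fx'],-(px[1]-cal['cy'])/cal['fy'],-1.0])
    d=R.T@d; return -R.T@t,d/np.linalg.norm(d)
def at_z(cal,px,z):
    o,d=ray(cal,px); return o+d*(z-o[2])/d[2]
def tri(obs):
    A=np.zeros((3,3));b=np.zeros(3);P=[]
    for cal,px in obs:
        o,d=ray(cal,px);M=np.eye(3)-np.outer(d,d);A+=M;b+=M@o;P.append((o,M))
    x=np.linalg.solve(A,b);return x,[round(float(np.linalg.norm(M@(x-o))),1) for o,M in P]
def proj(cal,p):
    V=np.array(cal['view']);c=V[:3,:3]@np.array(p)+V[:3,3]
    return np.array([cal['cx']+cal['fx']*c[0]/-c[2],cal['cy']-cal['fy']*c[1]/-c[2]])
E
python3 - <<'E'
from h import *
print(ctrl.state())
for c in('scene','top','wrist'):
    snap(c,c+'0.png');k=ctrl.get_calibration(c);print(c,{a:(np.round(b,3).tolist()) for a,b in k.items()})
cal={c:ctrl.get_calibration(c) for c in('scene','top')}
for n in 'box lid_handle lid_hinge latch_post latch_hinge lever_tip lever_hinge pointer_tip sherd0 bowl jar brush'.split():
    r={}
    for c in cal:
        m=ctrl.mark_of(n,c); r[c]=m
        print(n,c,[(round(x['p'],2),np.round(x['position'],1).tolist()) for x in m[:6]])
    if r['scene'] and r['top'] and n!='sherd0':
        x,e=tri([(cal[c],r[c][0]['position']) for c in cal]);print('   ',x.round(1),e)
    if n=='sherd0':
        for x in r['top']: print('   z6',x['p'],at_z(cal['top'],x['position'],6).round(1))
E
```

```text
pics
{'clock': 0.0, 'joint_pos': array([ 1.26042492e+00,  1.24535734e-01,  1.65167016e+00, -1.13849425e-05,
        1.36746595e+00, -8.26017884e-02]), 'qd': array([ 0.00131274,  0.00098994, -0.00018457,  0.00074553,  0.00040798,
       -0.00056816]), 'joint_torque': array([-1.19763907e-03, -4.17600846e+01, -3.59930098e+01,  7.73207238e-02,
        4.93809977e-02, -1.90036326e-04]), 'tool_pos': array([146.61163955, 632.59827046, 213.36948384]), 'tool_rot': array([ 1.13637586e-01,  9.93521725e-01, -1.02067873e-03, -1.97487694e-04]), 'ft_force': array([0.14986803, 0.58851621, 1.44400999]), 'torque': array([ 0.03167148, -0.00909641,  0.00651615]), 'grasp_force': 0.0, 'grip_width': 95.24995870897448}
scene {'fx': 497.872, 'fy': 497.872, 'cx': 316.151, 'cy': 237.844, 'view': [[-0.009, 1.0, -0.016, 14.381], [-0.561, 0.008, 0.828, 259.507], [0.828, 0.016, 0.561, -1489.51], [0.0, 0.0, 0.0, 1.0]]}
top {'fx': 619.017, 'fy': 619.017, 'cx': 319.424, 'cy': 232.636, 'view': [[0.015, -1.0, 0.002, 0.547], [0.997, 0.015, 0.077, -611.522], [-0.077, 0.001, 0.997, -1289.84], [0.0, 0.0, 0.0, 1.0]]}
wrist 
[... 843 characters left out ...]
scene [(0.7, [475.4, 188.6])]
lever_tip top [(0.48, [159.4, 291.9])]
    [483.6 316.  132. ] [0.9, 0.9]
lever_hinge scene []
lever_hinge top []
pointer_tip scene [(0.46, [480.0, 201.0]), (0.25, [333.2, 269.1])]
pointer_tip top []
sherd0 scene [(0.59, [213.2, 249.5]), (0.55, [215.3, 223.9])]
sherd0 top [(0.9, [436.1, 325.5]), (0.8, [431.4, 275.1])]
   z6 0.9 [ 418.5 -241.4    6. ]
   z6 0.8 [ 525.2 -231.3    6. ]
bowl scene [(0.84, [486.2, 302.2])]
bowl top [(0.61, [186.2, 192.3])]
    [695.2 298.3  13.8] [1.4, 1.4]
jar scene [(0.82, [178.5, 318.0])]
jar top [(0.63, [444.6, 189.0]), (0.22, [341.4, 158.4])]
    [ 712.7 -260.3   -4.3] [1.5, 1.5]
brush scene [(0.81, [297.1, 341.0])]
brush top []
```

View pics/scene0.png

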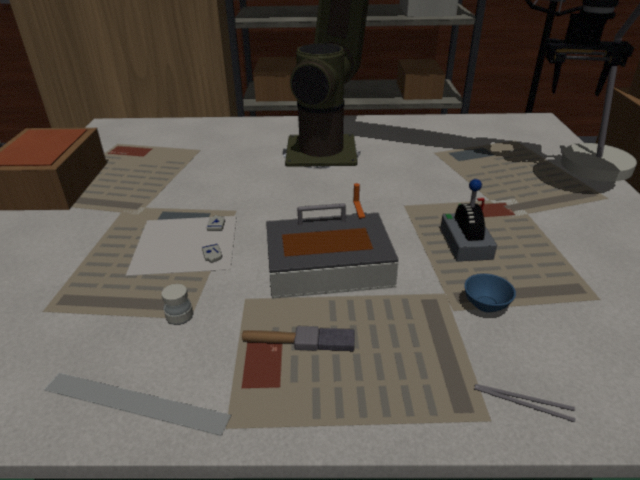

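View pics/top0.png

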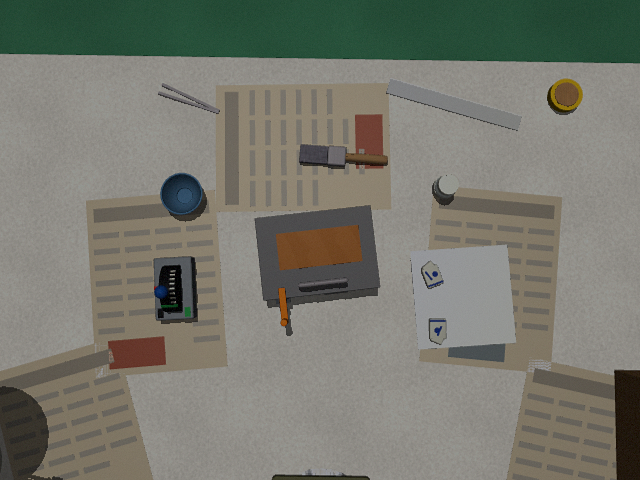

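The scene view shows two sherds on the white paper (213,252 and 216,224), the box in the middle, and the lever ball at (475,188). In the top view the sherds are at (432,275) and (437,327), the latch post at (285,323), the ball at (160,292) and the green mark at (187,312). A lamp disc shows near (10,430), so I'll place it before moving.

```bash
python3 - <<'E'
from h import *
c={a:ctrl.get_calibration(a) for a in('scene','top')}
print(tri([(c['scene'],(597,167)),(c['top'],(8,430))]))
print('tcp in scene',proj(c['scene'],ctrl.state()['tool_pos']))
# lid corners top view at z=68
for p in [(255,217),(371,206),(380,285),(262,300)]: print(at_z(c['top'],p,68).round(0))
# controller base top z=40 corners
for p in [(153,260),(194,256),(197,320),(157,322)]: print(at_z(c['top'],p,40).round(0))
im=cv2.imread('pics/top0.png')
a=cv2.resize(im[240:340,130:220],None,fx=6,fy=6,interpolation=cv2.INTER_CUBIC)[:600]
cv2.imwrite('pics/c1.png',a)
E
```

```text
(array([204.19438328, 677.61699761,  33.82291942]), [33.7, 33.7])
tcp in scene [574.77234303  93.05358096]
[638. 142.  68.]
[665. -96.  68.]
[ 503. -115.   68.]
[469. 124.  68.]
[548. 356.  40.]
[557. 271.  40.]
[425. 260.  40.]
[420. 343.  40.]
```

View pics/wrist0.png

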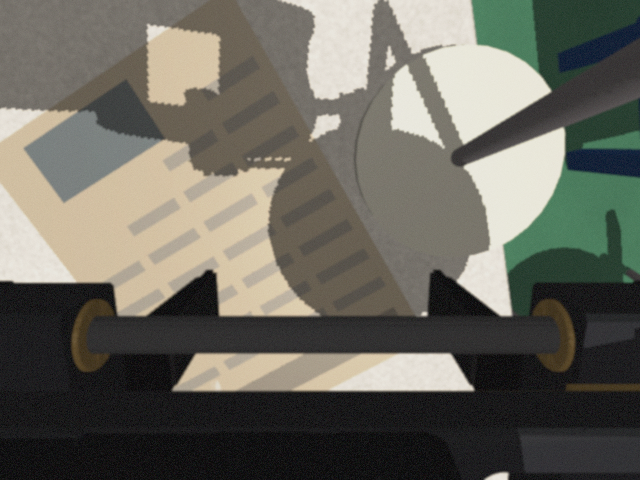

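The wrist view shows only the lamp's base (460,140) and the newspaper, with the gripper across rows 280 and below. The way towards +x is free. Next I'll look at the lever from above.

>>> apply_moves([
  [[0,0,0.03],[3.9,-3.0,0.85],1],
  [[0,0,0.06],[7.8,-6.0,1.7],1],
  [[0,0,0.09],[11.7,-9.0,2.55],1],
  [[0,0,0.12],[15.6,-12.0,3.4],1],
  [[0,0,0.16],[19.5,-15.0,4.3],1],
  [[0,0,0.2],[23.4,-18.0,5.2],1],
  [[0,0,0.24],[27.3,-21.0,6.1],1],
  [[0,0,0.27],[31.2,-24.0,7.0],1],
  [[0,0,0.3],[35.1,-27.0,7.9],1],
  [[0,0,0.318],[39.0,-30.0,8.8],1],
])

```text
clock: 2.35
tool_pos: [538.1, 331.8, 303.3]
tool_rot: [-0.045, 0.999, 0.0, 0.0]
ft_force: [-0.4, 0.9, 0.9]
grip_width: 94.9
grasp_force: 0.0
```

```bash
cat >> h.py <<'E'
def yaw():
    from scipy.spatial.transform import Rotation as R
    m=R.from_quat(ctrl.state()['tool_rot']).as_matrix();return np.arctan2(-m[0,1],m[1,1]),m
def marks(n,c,fn=None,k=5):
    cal=ctrl.get_calibration(c); snap(c,fn); r=ctrl.mark_of(n,c)
    print(n,c,[(round(x['p'],2),np.round(x['position'],1).tolist()) for x in r[:k]]); return cal,r
E
python3 - <<'E'
from h import *
s=ctrl.state();print(s['clock'],s['tool_pos'].round(1),yaw()[0],s['ft_force'].round(1))
cal=ctrl.get_calibration('wrist');snap('wrist','w1.png')
np.save('cal1.npy',cal['view'])
for n in('lever_tip','lever_hinge','pointer_tip','lever'):
    print(n,[(round(x['p'],2),np.round(x['position'],1).tolist()) for x in ctrl.mark_of(n,'wrist')[:4]] if n!='lever' else ctrl.look_for(n,'wrist'))
E
```

```text
2.35 [538.1 331.8 303.3] 0.09095762242030438 [-0.4  0.9  0.9]
lever_tip []
lever_hinge []
pointer_tip [(0.4, [323.4, 164.7])]
lever [{'rect': [289.8, 137.3, 34.8, 34.7], 'p': 0.94}]
```

View pics/w1.png

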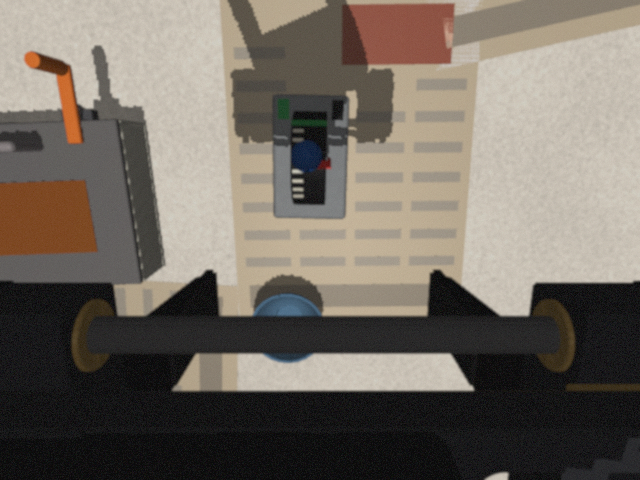

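The wrist view shows the controller (274–348, 95–218), the ball at (307,155), the red tab at (325,163) and the green mark at the upper left (−x end). I'll compute the poses from these.

```bash
python3 - <<'E'
from h import *
cw=ctrl.get_calibration('wrist')
c={a:ctrl.get_calibration(a) for a in('scene','top')}
b=[at_z(cw,p,40) for p in[(274,96),(348,95),(345,218),(274,217)]]
print(np.round(b,0)); ce=np.mean(b,0); print('base centre',ce.round(1))
t,e=tri([(cw,(307,154.7)),(c['scene'],(475.4,186)),(c['top'],(160.5,292))]);print('ball',t.round(1),e)
yw=0.09
for ang in (yw,):
    d=t-np.array([ce[0],ce[1],45]); x=d[0]*np.cos(ang)+d[1]*np.sin(ang); y=-d[0]*np.sin(ang)+d[1]*np.cos(ang)
    print('local',x,y,d[2],'lever',0.8+np.arctan2(x,d[2]),np.hypot(x,d[2]))
# predicted wrist pixels of ball & pointer tip for angles (hinge at ce,45)
def P(a,r,yo):
    x=r*np.sin(a-.8);z=45+r*np.cos(a-.8);return np.array([ce[0]+x*np.cos(yw)-yo*np.sin(yw),ce[1]+x*np.sin(yw)+yo*np.cos(yw),z])
for a in np.arange(0,1.7,.2): print(round(a,1),proj(cw,P(a,95,0)).round(0),proj(c['top'],P(a,95,0)).round(0),proj(c['scene'],P(a,95,0)).round(0),'ptr',proj(cw,P(a,65,15)).round(0),proj(c['scene'],P(a,65,15)).round(0))
im=cv2.imread('pics/w1.png');cv2.imwrite('pics/c2.png',cv2.resize(im[85:230,260:360],None,fx=4,fy=4,interpolation=cv2.INTER_CUBIC))
E
```

```text
[[428. 273.  40.]
 [421. 348.  40.]
 [548. 358.  40.]
 [554. 280.  40.]]
base centre [487.9 315.   40. ]
ball [482.5 314.3 136.9] [1.3, 0.3, 1.4]
local -5.476257651387675 -0.28500207371025865 91.90330178531843 lever 0.7404832043211554 92.06631456134049
0.0 [307.  80.] [165. 324.] [463. 183.] ptr [325. 109.] [472. 196.]
0.2 [307.  96.] [163. 317.] [467. 181.] ptr [325. 119.] [474. 195.]
0.4 [306. 117.] [161. 309.] [470. 181.] ptr [325. 132.] [477. 195.]
0.6 [306. 139.] [160. 300.] [473. 183.] ptr [325. 147.] [479. 196.]
0.8 [307. 163.] [159. 290.] [477. 186.] ptr [325. 161.] [481. 199.]
1.0 [307. 186.] [159. 280.] [480. 191.] ptr [325. 176.] [484. 202.]
1.2 [307. 206.] [159. 271.] [483. 198.] ptr [325. 189.] [485. 207.]
1.4 [308. 223.] [160. 262.] [485. 207.] ptr [325. 201.] [487. 213.]
1.6 [309. 236.] [161. 255.] [486. 216.] ptr [325. 210.] [488. 219.]
```

View pics/c2.png

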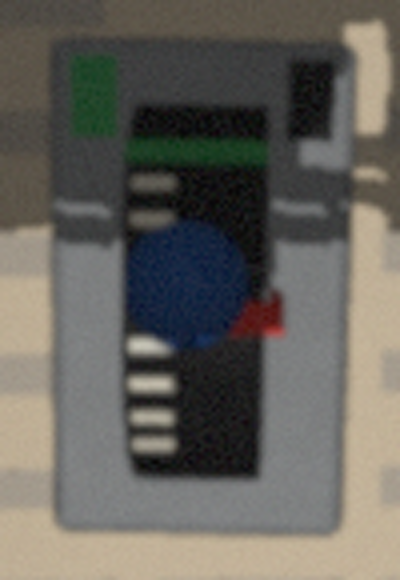

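The lever is at about 0.74 rad and the red tab at (324,163) puts the pointer at about 0.83 (I'll refine it later). Next: grip the ball.

>>> apply_moves([
  [[0,0,0],[-3.5,-1.1,-2],0.8],
  [[0,0,0],[-5.5,-1.8,-5],0.8],
  [[0,0,0],[-5.5,-1.8,-9],0.8],
  [[0,0,0],[-5.5,-1.8,-13],0.8],
  [[0,0,0],[-5.5,-1.8,-16.5],0.8],
  [[0,0,0],[-5.5,-1.8,-18.5],0.8],
  [[0,0,0],[-5.5,-1.8,-18.5],0.5],
  [[0,0,0],[-5.5,-1.8,-18.5],0.0],
  [[0,0,0],[-5.5,-1.8,-18.5],0.0],
  [[0,0,0],[-5.5,-1.8,-18.5],0.0],
], grip_force=25)

```text
clock: 3.6
tool_pos: [482.7, 316.2, 119.9]
tool_rot: [-0.045, 0.999, 0.001, 0.002]
ft_force: [-0.2, -0.6, -0.3]
grip_width: 49.6
grasp_force: 0.0
```

>>> apply_moves([
  [[0,0,0],[0,0,0],0],
  [[0,0,0],[0,0,0],0],
  [[0,0,0],[0,0,0],0],
  [[0,0,0],[-1.3,-0.1,-0.2],0],
  [[0,0,0],[-2.7,-0.2,-0.55],0],
  [[0,0,0],[-4.0,-0.3,-1.15],0],
  [[0,0,0],[-5.2,-0.4,-1.9],0],
  [[0,0,0],[-6.2,-0.5,-2.8],0],
  [[0,0,0],[-6.6,-0.5,-3.2],0],
  [[0,0,0],[-6.6,-0.5,-3.2],0],
])

```text
clock: 4.6
tool_pos: [417.0, 308.4, 87.1]
tool_rot: [-0.045, 0.999, -0.002, 0.001]
ft_force: [0.5, -9.4, 7.2]
grip_width: 24.4
grasp_force: 25.0
```

```bash
python3 - <<'E'
from h import *
s=ctrl.state();print(s['tool_pos'].round(1),s['ft_force'].round(1),s['grip_width'],s['grasp_force'])
for c in('top','scene'):
    snap(c,f'{c}2.png')
    print(c,ctrl.look_for('lever_tip',c)[:2],ctrl.mark_of('lever_tip',c)[:2])
E
```

```text
[417.  308.4  87.1] [ 0.5 -9.4  7.2] 24.44224782995924 25.000868439674377
top [{'rect': [277.2, 290.6, 14.4, 38.4], 'p': 0.17}] []
scene [{'rect': [355.7, 186.0, 7.3, 33.1], 'p': 0.6}, {'rect': [460.5, 180.5, 9.3, 22.7], 'p': 0.5}] [{'position': [466.3, 188.2], 'p': 0.61}]
```

>>> apply_moves([
  [[0,0,0],[0,0,0],0.6],
  [[0,0,0],[0,0,0],0.6],
  [[0,0,0],[0,0,0],0.6],
  [[0,0,0],[0,0,3],0.6],
  [[0,0,0],[0.5,0,7],0.6],
  [[0,0,0],[3,0.5,11],0.8],
  [[0,0,0],[6,1,14],0.8],
  [[0,0,0],[9,1.5,16],0.8],
  [[0,0,0],[10,1.5,16],0.8],
  [[0,0,0],[10,1.5,16],0.8],
])

```text
clock: 5.9
tool_pos: [516.1, 325.1, 244.6]
tool_rot: [-0.045, 0.999, -0.0, -0.001]
ft_force: [-0.4, -0.5, -0.2]
grip_width: 75.9
grasp_force: 0.0
```

```bash
python3 - <<'E'
from h import *
s=ctrl.state();print(s['tool_pos'].round(1),yaw()[0],s['ft_force'].round(1))
cal=ctrl.get_calibration('wrist');snap('wrist','w3.png')
print(ctrl.look_for('lever','wrist'),ctrl.look_for('pointer','wrist'),ctrl.mark_of('pointer_tip','wrist'),ctrl.look_for('latch','wrist'))
np.save('calw3.npy',cal['view'])
im=cv2.imread('pics/w3.png')
cv2.imwrite('pics/w3s.png',cv2.resize(im[0:300,220:440],None,fx=2,fy=2,interpolation=cv2.INTER_CUBIC))
E
```

```text
[516.1 325.1 244.6] 0.08946578419976926 [-0.4 -0.5 -0.2]
[{'rect': [292.9, 81.3, 36.9, 71.2], 'p': 0.97}] [{'rect': [322.2, 183.9, 13.8, 19.5], 'p': 0.74}] [{'position': [326.8, 195.5], 'p': 0.72}] [{'rect': [0.4, 74.4, 51.7, 96.7], 'p': 0.56}]
```

View pics/w3s.png

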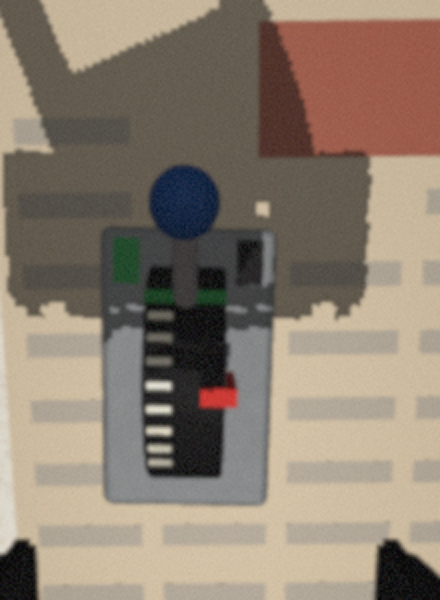

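The lever now leans to the −x end: ball at (312,101), tab centre at about (329,198), base corners visible. I'll fit the base and get the lever and pointer angles.

```bash
python3 - <<'E'
from h import *
from scipy.optimize import least_squares
cw=ctrl.get_calibration('wrist')
C=np.array([(271.5,114),(356.5,115),(352.5,251.5),(273.5,251)])
L=np.array([(-65,-40,40),(-65,40,40),(65,40,40),(65,-40,40)])
def W(p,l):
    x,y,a=p;return np.array([x+l[0]*np.cos(a)-l[1]*np.sin(a),y+l[0]*np.sin(a)+l[1]*np.cos(a),l[2]])
f=lambda p:np.concatenate([proj(cw,W(p,l))-c for l,c in zip(L,C)])
r=least_squares(f,[488,315,.08]);print(r.x,r.fun.round(1));p=r.x;np.save('ctl.npy',p)
pt=lambda a,rad,y:proj(cw,W(p,(rad*np.sin(a-.8),y,45+rad*np.cos(a-.8))))
for n,rad,y,px in(('lever',95,0,(312,101)),('ptr',65,13,(329,198.5))):
    g=least_squares(lambda q:pt(q[0],rad,q[1])-np.array(px),[.5,y]);print(n,g.x,g.fun.round(2))
for row in (315,338,361,386,410,431,449,463):
    g=least_squares(lambda q:pt(q[0],48,-10)[1:]-row/2,[.8]);print(g.x.round(3),end=' ')
# latch/box from old top/scene + new pictures
c={a:ctrl.get_calibration(a) for a in('scene','top')}
for a in c: snap(a,a+'3.png'); 
E
```

```text
[4.87566913e+02 3.13048214e+02 7.85487874e-02] [-2.1 -1.4  2.  -1.3  1.6  1.9 -1.5  1.4]
lever [-0.00030456  0.16132199] [ 0. -0.]
ptr [ 0.83892828 13.56204162] [0. 0.]
[0.197] [0.409] [0.604] [0.812] [1.021] [1.223] [1.431] [1.643]
```

The tick marks read 0.2–1.6 as they should, which confirms the fit: lever 0.00, pointer about 0.83. Now a wrist view of the latch and handle.

>>> apply_moves([
  [[0,0,0],[0.8,-4.5,1],0.8],
  [[0,0,0],[1.6,-9,2],0.8],
  [[0,0,0],[2.4,-13.5,3],0.8],
  [[0,0,0],[3.2,-18,3.5],0.8],
  [[0,0,0.02],[4.0,-22.5,3.5],0.8],
  [[0,0,0.03],[4.4,-26.5,3.5],0.8],
  [[0,0,0.03],[4.4,-26.5,3.5],0.8],
  [[0,0,0.03],[4.4,-26.5,3.5],0.8],
  [[0,0,0.03],[4.4,-26.5,3.5],0.8],
  [[0,0,0.03],[4.4,-26.5,3.5],0.8],
])

```text
clock: 7.25
tool_pos: [559.5, 61.6, 280.6]
tool_rot: [-0.061, 0.998, 0.0, -0.0]
ft_force: [-0.8, -0.0, -0.3]
grip_width: 76.2
grasp_force: 0.0
```

```bash
python3 - <<'E'
from h import *
s=ctrl.state();print(s['tool_pos'].round(1),yaw()[0])
cw=ctrl.get_calibration('wrist');snap('wrist','w4.png')
c={a:ctrl.get_calibration(a) for a in('scene','top')}
for a in c: snap(a)
old={'latch_post':[('scene',(357.8,192)),('top',(285.2,323.4))],'lid_handle':[('scene',(318.2,209.4)),('top',(323.3,279.2))],'latch_hinge':[],'lid_hinge':[],'box':[]}
for n in old:
    m=ctrl.mark_of(n,'wrist');print(n,[(round(x['p'],2),np.round(x['position'],1).tolist()) for x in m[:3]])
    if m and old[n]:
        print(tri([(c[a],p) for a,p in old[n]]+[(cw,m[0]['position'])]), tri([(c['scene'],old[n][0][1]),(cw,m[0]['position'])]))
print(ctrl.look_for('latch','wrist'))
E
```

```text
[559.5  61.6 280.6] 0.1220918230258394
latch_post [(0.72, [361.9, 64.6])]
(array([425.84375707,  77.96429116,  94.37094864]), [3.4, 3.4, 1.4]) (array([427.56662497,  79.39997164,  95.55478691]), [1.8, 1.8])
lid_handle [(0.64, [263.6, 151.7])]
(array([ 5.10086308e+02, -7.18283323e-02,  1.01103689e+02]), [4.2, 2.9, 4.4]) (array([507.33547503,  -0.51379202,  99.55209564]), [3.8, 3.8])
latch_hinge [(0.73, [361.0, 110.4])]
lid_hinge [(0.83, [278.2, 299.5]), (0.59, [262.9, 152.9])]
box [(0.6, [280.6, 204.9])]
[{'rect': [349.4, 53.0, 22.7, 93.4], 'p': 0.61}]
```

View pics/w4.png

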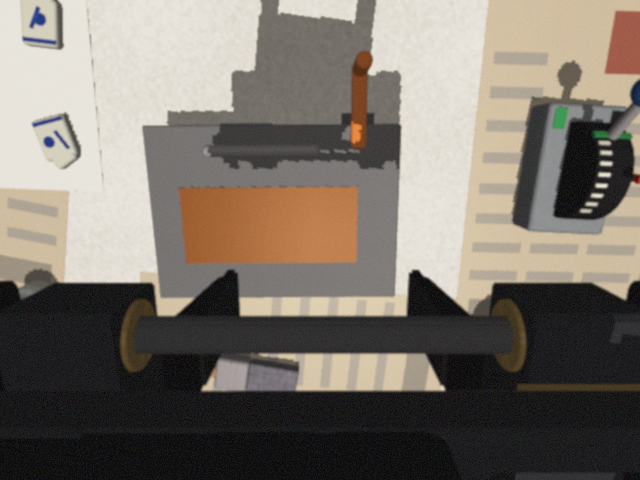

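The wrist view shows the lid outline (145,126)–(400,125)–(397,296)–(160,296), the handle bar at 207–318 on row 151, and the latch post at (363,62) with its bar running down to (358,147). Next: fit the box.

```bash
python3 - <<'E'
from h import *
from scipy.optimize import least_squares
cw=ctrl.get_calibration('wrist');ct=ctrl.get_calibration('top');cs=ctrl.get_calibration('scene')
L=np.array([(-85,-120,68),(-85,120,68),(85,120,68),(85,-120,68)])
Cw=np.array([(145,126),(400,125),(397,296),(160,296)]);Ct=np.array([(380,285),(262,300),(255,217),(371,206)])
def W(p,l):
    x,y,a=p;return np.array([x+l[0]*np.cos(a)-l[1]*np.sin(a),y+l[0]*np.sin(a)+l[1]*np.cos(a),l[2]])
f=lambda p:np.concatenate([proj(cw,W(p,l))-c for l,c in zip(L,Cw)]+[proj(ct,W(p,l))-c for l,c in zip(L,Ct)])
r=least_squares(f,[569,14,.12],loss='soft_l1');p=r.x;print(p,r.fun.round(1));np.save('box.npy',p)
# predicted handle, check pixels
h=W(p,(-62,0,104));print('handle',h.round(1),proj(cw,h),proj(cs,h),proj(ct,h))
po=tri([(cw,(362,64)),(cs,(357.8,192)),(ct,(285.2,323.4))]);print('post',po)
po=po[0];a=p[2];d=po-np.array([p[0],p[1],0]);print('post local',d[0]*np.cos(a)+d[1]*np.sin(a),-d[0]*np.sin(a)+d[1]*np.cos(a))
print('hinge',at_z(cw,(360,110),70),at_z(cw,(363,61),104))
E
```

```text
[5.68062687e+02 1.42404600e+01 1.21937592e-01] [-2.2 -1.   2.4 -0.5 -2.1  1.1  0.7  1.5 -0.1  2.3  0.6 -0.  -0.7  0.2
 -0.5 -1.2]
handle [506.5   6.7 104. ] [268.24729668 150.96940204] [323.57167578 207.55022787] [320.16786035 282.39698572]
post (array([425.75506018,  77.65092455,  94.31531982]), [1.6, 3.7, 3.1])
post local -133.53799446498329 80.24930956855799
hinge [461.29607737  82.14590723  70.        ] [426.60651065  76.52554693 104.        ]
```

>>> apply_moves([
  [[0,0,0],[-4.5,0.5,0],0.6],
  [[0,0,0],[-9,1.0,-1],0.5],
  [[0,0,0],[-13.3,1.6,-3],0.5],
  [[0,0,0],[-13.3,1.6,-7.5],0.5],
  [[0,0,0],[-13.3,1.6,-12],0.5],
  [[0,0,0],[-13.3,1.6,-16.5],0.5],
  [[0,0,0],[-13.3,1.6,-20.1],0.5],
  [[0,0,0],[-13.3,1.6,-20.1],0.5],
  [[0,0,0],[-13.3,1.6,-20.1],0],
  [[0,0,0],[-13.3,1.6,-20.1],0],
], grip_force=20)

```text
clock: 8.7
tool_pos: [428.8, 76.3, 82.4]
tool_rot: [-0.06, 0.998, -0.0, 0.002]
ft_force: [-0.0, -0.5, -0.1]
grip_width: 36.2
grasp_force: 0.0
```

>>> apply_moves([
  [[0,0,0],[0,0,0],0],
  [[0,0,0],[0,0,0],0],
  [[0,0,0],[0,0,0],0],
  [[0,0,0],[0,0,0],0],
  [[0,0,0],[0,0,0],0],
  [[0,0,0],[0,0,0],0],
  [[0,0,0],[0,0,0],0],
  [[0,0,0],[0,0,0],0],
  [[0,0,0],[0,0,0],0],
  [[0,0,0],[0,0,0],0],
])

```text
clock: 9.7
tool_pos: [427.6, 77.7, 81.1]
tool_rot: [-0.06, 0.998, 0.002, 0.001]
ft_force: [-0.9, 5.9, 3.6]
grip_width: 13.6
grasp_force: 20.0
```

>>> apply_moves([
  [[0,0,0],[0.0,1.1,0],0],
  [[0,0,0],[0.4,2.1,0],0],
  [[0,0,0],[1.0,3.0,0],0],
  [[0,0,0],[1.4,3.3,0],0],
  [[0,0,0],[1.9,3.6,0],0],
  [[0,0,0],[2.4,3.8,0],0],
  [[0,0,0],[2.9,4.0,0],0],
  [[0,0,0],[3.2,4.0,0],0],
  [[0,0,0],[3.2,4.0,0],0],
  [[0,0,0],[3.2,4.0,0],0],
])

```text
clock: 10.7
tool_pos: [458.2, 117.5, 80.5]
tool_rot: [-0.06, 0.998, 0.001, -0.001]
ft_force: [-4.4, 4.3, 5.1]
grip_width: 13.7
grasp_force: 20.0
```

>>> apply_moves([
  [[0,0,0],[0,0,0],0.5],
  [[0,0,0],[0,0,0],0.5],
  [[0,0,0],[0,0,0],0.5],
  [[0,0,0],[0,0,4],0.5],
  [[0,0,0],[0,0,8],0.6],
  [[0,0,-0.15],[0,0,12],0.6],
  [[0,0,-0.3],[1,-3,13],0.6],
  [[0,0,-0.45],[2,-6,13],0.6],
  [[0,0,-0.6],[4,-9,13],0.6],
  [[0,0,-0.75],[4.8,-11.2,13],0.6],
])

```text
clock: 11.7
tool_pos: [507.7, 2.5, 209.9]
tool_rot: [0.313, 0.95, -0.0, 0.001]
ft_force: [-1.0, 0.2, 0.9]
grip_width: 57.0
grasp_force: 0.0
```

>>> apply_moves([
  [[0,0,-0.15],[0,0,0],0.6],
  [[0,0,-0.3],[0,0,0],0.6],
  [[0,0,-0.45],[0,0,0],0.6],
  [[0,0,-0.6],[0,0,0],0.6],
  [[0,0,-0.75],[0,0,0],0.6],
  [[0,0,-0.82],[0,0,0],0.6],
  [[0,0,-0.82],[0,0,-3],0.6],
  [[0,0,-0.82],[0,0,-5],0.6],
  [[0,0,-0.82],[0,0,-5],0.6],
  [[0,0,-0.82],[0,0,-5],0.6],
])

```text
clock: 12.7
tool_pos: [506.6, 4.1, 159.6]
tool_rot: [0.663, 0.749, -0.0, -0.0]
ft_force: [1.0, -0.4, 0.2]
grip_width: 57.0
grasp_force: 0.0
```

```bash
python3 - <<'E'
from h import *
s=ctrl.state();print(s['tool_pos'].round(1),yaw()[0],s['joint_pos'].round(2),s['grip_width'])
cw=ctrl.get_calibration('wrist');snap('wrist','w5.png')
snap('top','t5.png')
print(ctrl.look_for('lid_handle','wrist'),ctrl.mark_of('latch_post','top'),ctrl.look_for('latch','top'))
b=np.load('box.npy');a=b[2]
for l in((-62,-45,104),(-62,45,104),(-62,0,104)): print(proj(cw,[b[0]+l[0]*np.cos(a)-l[1]*np.sin(a),b[1]+l[0]*np.sin(a)+l[1]*np.cos(a),l[2]]).round(1))
E
```

```text
[506.6   4.1 159.6] -1.449973986823679 [-0.1  -0.16  2.02 -0.    1.28 -0.22] 57.04707927286594
[{'rect': [281.9, 46.9, 278.2, 344.3], 'p': 0.82}] [{'position': [263.8, 307.9], 'p': 0.68}] [{'rect': [263.2, 299.0, 16.5, 17.5], 'p': 0.56}]
[322.3 323.8]
[322.  176.3]
[322.2 253.4]
```

View pics/w5.png

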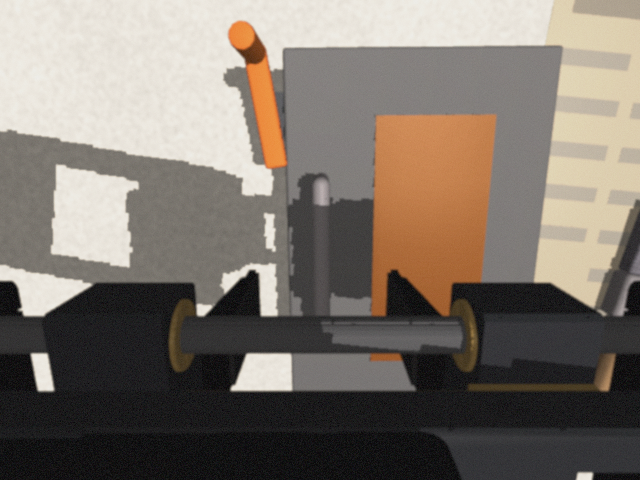

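The wrist view shows the bar at column 320 midway between the fingers (258…388), and the orange latch (242,40)–(280,165) clear of the lid edge. Descend and grip.

>>> apply_moves([
  [[0,0,0],[0,0.2,-3],0.6],
  [[0,0,0],[0,0.2,-6],0.6],
  [[0,0,0],[0,0.2,-7.3],0.6],
  [[0,0,0],[0,0.2,-7.3],0.6],
  [[0,0,0],[0,0.2,-7.3],0],
  [[0,0,0],[0,0.2,-7.3],0],
  [[0,0,0],[0,0.2,-7.3],0],
  [[0,0,0],[0,0.2,-7.3],0],
  [[0,0,0],[0,0.2,-7.3],0],
  [[0,0,0],[0,0.2,-7.3],0],
], grip_force=50)

```text
clock: 13.95
tool_pos: [506.8, 6.3, 86.9]
tool_rot: [0.663, 0.749, 0.0, 0.0]
ft_force: [0.1, 0.3, -0.8]
grip_width: 14.9
grasp_force: 0.0
```

>>> apply_moves([
  [[0,0,0],[0,0,0],0],
  [[0,0,0],[0.2,0,0.7],0],
  [[0,0,0],[0.5,0.1,1.45],0],
  [[0,0,0],[0.8,0.1,2.1],0],
  [[0,0,0],[1.2,0.1,2.8],0],
  [[0,0,0],[1.7,0.2,3.8],0],
  [[0,0,0],[2.4,0.3,4.8],0],
  [[0,0,0],[2.4,0.3,4.8],0],
  [[0,0,0],[2.4,0.3,4.8],0],
  [[0,0,0],[2.4,0.3,4.8],0],
])

```text
clock: 14.95
tool_pos: [529.3, 9.1, 136.0]
tool_rot: [0.663, 0.749, -0.002, -0.002]
ft_force: [-9.5, -2.1, 5.4]
grip_width: 8.8
grasp_force: 50.0
```

>>> apply_moves([
  [[0,0,0],[0.7,0.1,0.9],0],
  [[0,0,0],[1.5,0.2,1.75],0],
  [[0,0,0],[2.3,0.3,2.5],0],
  [[0,0,0],[3.2,0.4,3.2],0],
  [[0,0,0],[4.2,0.5,3.85],0],
  [[0,0,0],[5.2,0.6,4.4],0],
  [[0,0,0],[6.2,0.75,4.9],0],
  [[0,0,0],[7.3,0.9,5.35],0],
  [[0,0,0],[7.3,0.9,5.35],0],
  [[0,0,0],[7.3,0.9,5.35],0],
])

```text
clock: 15.95
tool_pos: [605.6, 18.0, 192.0]
tool_rot: [0.663, 0.749, 0.001, 0.002]
ft_force: [-2.3, -1.3, 7.2]
grip_width: 8.5
grasp_force: 50.0
```

>>> apply_moves([
  [[0,0,0],[1.1,0.1,0.35],0],
  [[0,0,0],[2.2,0.25,0.6],0],
  [[0,0,0],[3.3,0.4,0.75],0],
  [[0,0,0],[4.5,0.55,0.8],0],
  [[0,0,0],[5.6,0.7,0.8],0],
  [[0,0,0],[6.7,0.8,0.7],0],
  [[0,0,0],[7.5,0.9,0.6],0],
  [[0,0,0],[8.3,1.0,0.45],0],
  [[0,0,0],[9.3,1.1,0.2],0],
  [[0,0,0],[9.3,1.1,0.2],0],
])

```text
clock: 16.95
tool_pos: [698.7, 29.5, 189.9]
tool_rot: [0.663, 0.749, 0.001, 0.001]
ft_force: [2.2, -0.8, 1.3]
grip_width: 8.8
grasp_force: 50.0
```

```bash
python3 - <<'E'
from h import *
s=ctrl.state();print(s['tool_pos'].round(1),yaw()[0],s['joint_pos'].round(2),s['grip_width'],s['grasp_force'],s['ft_force'].round(1))
snap('scene','s6.png')
for n in('sherd0',): print(marks(n,'top')[1])
E
```

```text
[698.7  29.5 189.9] -1.449778820069642 [-0.03  0.24  1.56  0.    1.34 -0.16] 8.811398475145932 50.0162547826767 [ 2.2 -0.8  1.3]
sherd0 top [(0.7, [434.8, 328.7]), (0.63, [432.3, 277.2])]
[{'position': [434.8, 328.7], 'p': 0.7}, {'position': [432.3, 277.2], 'p': 0.63}]
```

View pics/s6.png

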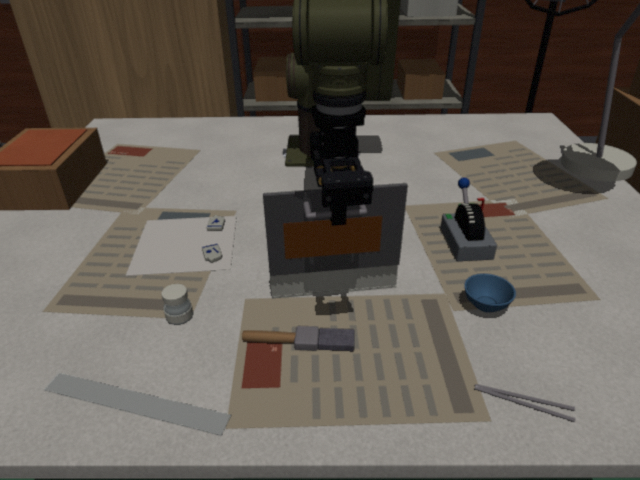

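The scene view shows the lid upright with the gripper on its handle, and both sherds still in place (212,252 and 216,224). Release, lift, and go look at the sherds.

>>> apply_moves([
  [[0,0,0],[0,0,0],0.25],
  [[0,0,0],[0,0,0],0.25],
  [[0,0,0],[0,0,0],0.25],
  [[0,0,0],[0,0,3.5],0.25],
  [[0,0,0],[0,0,8],0.25],
  [[0,0,0],[0,0,12],0.3],
  [[0,0,0],[-2,-3,12.5],0.4],
  [[0,0,0],[-4.5,-7,12.5],0.6],
  [[0,0,0],[-7,-11,12],0.8],
  [[0,0,0],[-9.5,-15,11],0.8],
])

```text
clock: 18.1
tool_pos: [600.9, -121.6, 300.9]
tool_rot: [0.663, 0.749, 0.001, 0.001]
ft_force: [-0.1, -0.3, -0.8]
grip_width: 55.3
grasp_force: 0.0
```

>>> apply_moves([
  [[0,0,0],[-2.5,-4,-0.5],0.8],
  [[0,0,0],[-5,-8,-1],0.8],
  [[0,0,0],[-7.5,-12,-1.5],0.8],
  [[0,0,0],[-10,-16,-2],0.8],
  [[0,0,0],[-12,-20,-2.5],0.8],
  [[0,0,0],[-12,-20,-2.5],0.8],
  [[0,0,0],[-12,-20,-2.5],0.8],
  [[0,0,0],[-12,-20,-2.5],0.8],
  [[0,0,0],[-12,-20,-2.5],0.8],
  [[0,0,0],[-12,-20,-2.5],0.8],
])

```text
clock: 19.1
tool_pos: [482.5, -319.7, 275.3]
tool_rot: [0.662, 0.749, 0.0, 0.0]
ft_force: [0.3, 0.0, 1.7]
grip_width: 76.2
grasp_force: 0.0
```

```bash
python3 - <<'E'
from h import *
s=ctrl.state();print(s['tool_pos'].round(1),yaw()[0],s['joint_pos'].round(2),s['grip_width'])
cw,r=marks('sherd0','wrist','w7.png')
ct,rt=marks('sherd0','top'); cs,rs=marks('sherd0','scene')
for x in r: print(at_z(cw,x['position'],6).round(1))
for x in rt: print(at_z(ct,x['position'],6).round(1))
for x in rs: print(at_z(cs,x['position'],6).round(1))
print(ctrl.look_for('sherd0','wrist'))
np.save('calw7.npy',cw['view'])
E
```

```text
[ 482.5 -319.7  275.3] -1.4478078893673652 [-0.68 -0.06  1.74  0.    1.46 -0.8 ] 76.23752390434474
sherd0 wrist [(0.96, [376.1, 130.3]), (0.75, [265.1, 124.7])]
sherd0 top [(0.96, [435.2, 328.0]), (0.94, [430.9, 277.0])]
sherd0 scene [(0.87, [210.6, 249.7]), (0.6, [212.4, 221.7])]
[ 529.8 -234.     6. ]
[ 412.  -242.7    6. ]
[ 413.2 -239.5    6. ]
[ 521.2 -230.3    6. ]
[ 513.4 -235.6    6. ]
[ 401.  -252.2    6. ]
[{'rect': [233.4, 104.0, 54.5, 40.8], 'p': 0.92}, {'rect': [348.4, 107.4, 54.2, 42.3], 'p': 0.77}]
```

View pics/w7.png

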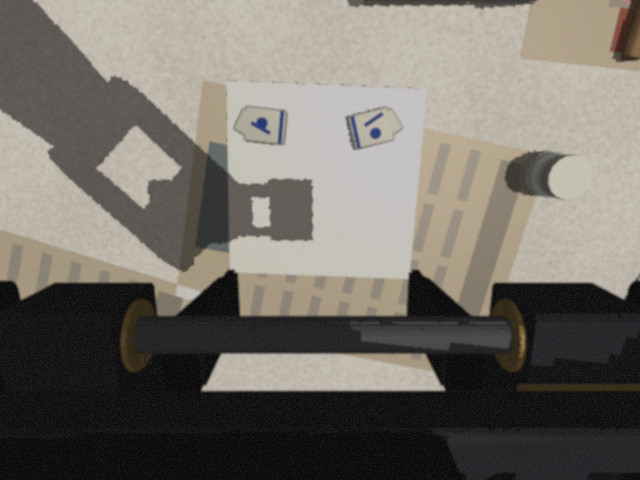

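Two sherds show: wide ends at (283,127) and (352,132), points away from each other. A zoomed crop will give the axes.

```bash
python3 - <<'E'
from h import *
im=cv2.imread('pics/w7.png');cv2.imwrite('pics/c7.png',cv2.resize(im[95:160,225:415],None,fx=4,fy=4,interpolation=cv2.INTER_CUBIC))
E
```

```text
(no output)
```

View pics/c7.png

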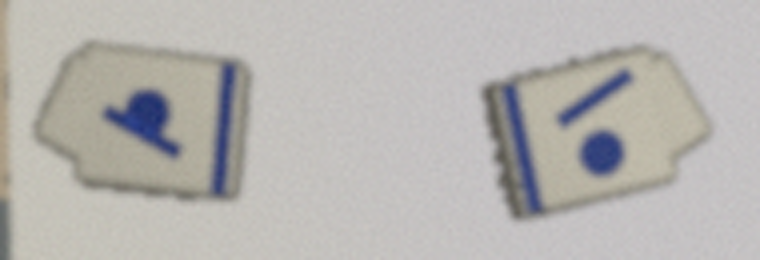

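```bash
python3 - <<'E'
from h import *
cw=ctrl.get_calibration('wrist')
f=lambda q:at_z(cw,(q[0]/4+225,q[1]/4+95),12)
for n,t0,t1,b0,b1,tip in(('A',(245,62),(92,43),(238,197),(84,184),(36,130)),('B',(500,85),(650,46),(523,214),(675,178),(712,130))):
    t0,t1,b0,b1,tip=map(f,(t0,t1,b0,b1,tip)); u=(t1-t0)/np.linalg.norm(t1-t0)+(b1-b0)/np.linalg.norm(b1-b0);u/=np.linalg.norm(u)
    back=(t0+b0)/2; o=back+22*u
    v=np.array([-u[1],u[0]])
    print(n,'origin',o.round(1),'axis ang',np.arctan2(u[1],u[0]).round(3),'width',abs((t0-b0)[:2]@v).round(1),abs((t1-b1)[:2]@v).round(1),'len',((tip-back)@u).round(1),
      'tool yaw options (y across):',[round(float(np.arctan2(u[1],u[0])+k),3) for k in(0,np.pi,-np.pi)])
E
```

```text
A origin [ 411.6 -244.4   12. ] axis ang -3.121 width 34.1 35.6 len 53.5 tool yaw options (y across): [-3.121, 0.021, -6.262]
B origin [ 525.2 -232.7   12. ] axis ang 0.357 width 33.4 34.0 len 52.1 tool yaw options (y across): [0.357, 3.499, -2.784]
```

>>> apply_moves([
  [[0,0,0.148],[-1,1,-2],0.7],
  [[0,0,0.296],[-2.5,2.5,-4],0.7],
  [[0,0,0.444],[-4,4,-6],0.7],
  [[0,0,0.592],[-5.5,5.5,-8],0.7],
  [[0,0,0.74],[-7.1,7.5,-10],0.7],
  [[0,0,0.888],[-7.1,7.5,-12],0.7],
  [[0,0,1.036],[-7.1,7.5,-14],0.7],
  [[0,0,1.184],[-7.1,7.5,-16],0.7],
  [[0,0,1.332],[-7.1,7.5,-17.5],0.7],
  [[0,0,1.469],[-7.1,7.5,-17.5],0.7],
])

```text
clock: 20.45
tool_pos: [409.1, -244.6, 97.4]
tool_rot: [-0.012, 1.0, 0.002, -0.002]
ft_force: [-0.2, 0.3, -1.0]
grip_width: 66.5
grasp_force: 0.0
```

```bash
python3 - <<'E'
from h import *
s=ctrl.state();print(s['tool_pos'].round(1),yaw()[0],s['joint_pos'].round(2))
cw,r=marks('sherd0','wrist','w8.png')
for x in r: print(at_z(cw,x['position'],6).round(1))
ct,rt=marks('sherd0','top')
for x in rt: print(at_z(ct,x['position'],6).round(1))
E
```

```text
[ 409.1 -244.6   97.4] 0.024820487544116462 [-0.65 -0.16  2.13  0.    1.17 -2.25]
sherd0 wrist [(0.95, [325.3, 249.4]), (0.74, [340.4, 394.4])]
[ 413.5 -243.     6. ]
[ 525.  -228.8    6. ]
sherd0 top [(0.56, [431.1, 276.5]), (0.39, [437.0, 326.1])]
[ 522.2 -230.7    6. ]
[ 417.2 -243.3    6. ]
```

>>> apply_moves([
  [[0,0,0],[0.15,0.1,-3],0.7],
  [[0,0,0],[0.15,0.1,-6],0.7],
  [[0,0,0],[0.15,0.1,-8],0.7],
  [[0,0,0],[0.15,0.1,-9],0.7],
  [[0,0,0],[0.15,0.1,-9.5],0.7],
  [[0,0,0],[0.15,0.1,-9.5],0.7],
  [[0,0,0],[0.15,0.1,-9.5],0.2],
  [[0,0,0],[0.15,0.1,-9.5],0.2],
  [[0,0,0],[0.15,0.1,-9.5],0.2],
  [[0,0,0],[0.15,0.1,-9.5],0.2],
], grip_force=25)

```text
clock: 21.65
tool_pos: [412.6, -245.0, 5.7]
tool_rot: [-0.01, 1.0, -0.0, 0.0]
ft_force: [0.7, 0.9, 0.7]
grip_width: 40.1
grasp_force: 0.4
```

>>> apply_moves([
  [[0,0,0],[0,0,0],0.2],
  [[0,0,0],[0,0,0],0.2],
  [[0,0,0],[0,0,0],0.2],
  [[0,0,0],[0,0,1],0.2],
  [[0,0,0],[0,0,3],0.2],
  [[0,0,0],[0,0,6],0.2],
  [[0,0,0],[0,0,9],0.2],
  [[0,0,0],[0,0,12],0.2],
  [[0,0,0],[0,0,14],0.2],
  [[0,0,0],[0,0,14],0.2],
])

```text
clock: 22.65
tool_pos: [414.1, -246.2, 149.2]
tool_rot: [-0.01, 1.0, -0.002, 0.003]
ft_force: [0.7, 0.1, -0.8]
grip_width: 35.9
grasp_force: 25.0
```

>>> apply_moves([
  [[0,0,0.02],[1.2,1.6,0],0.2],
  [[0,0,0.04],[3.4,4.5,0],0.2],
  [[0,0,0.06],[5.8,7.7,0],0.2],
  [[0,0,0.08],[8.2,10.9,0],0.2],
  [[0,0,0.1],[10.6,14.1,0],0.2],
  [[0,0,0.1],[13,17.3,0],0.2],
  [[0,0,0.1],[14.8,19.6,0],0.2],
  [[0,0,0.1],[15.2,20.2,0],0.2],
  [[0,0,0.1],[15.2,20.2,-1],0.2],
  [[0,0,0.1],[15.2,20.2,-2],0.2],
])

```text
clock: 23.65
tool_pos: [563.2, -43.4, 123.5]
tool_rot: [-0.059, 0.998, -0.0, -0.001]
ft_force: [0.2, -0.6, -0.7]
grip_width: 35.3
grasp_force: 25.0
```

```bash
python3 - <<'E'
from h import *
s=ctrl.state();print(s['tool_pos'].round(1),yaw()[0],s['grip_width'],s['grasp_force'])
b=np.load('box.npy');d=s['tool_pos'][:2]-b[:2];a=b[2];print(d[0]*np.cos(a)+d[1]*np.sin(a),-d[0]*np.sin(a)+d[1]*np.cos(a))
for c in('top','scene'):
    cal,r=marks('sherd0',c)
    for x in r: print(at_z(cal,x['position'],6).round(1))
E
```

```text
[563.2 -43.4 123.5] 0.11884985263606189 35.26357639366794 24.999684691429138
-11.823649101800436 -56.59296840617946
sherd0 top [(0.85, [431.4, 275.8])]
[ 523.7 -231.3    6. ]
sherd0 scene [(0.79, [210.3, 247.7])]
[ 506.  -237.7    6. ]
```

>>> apply_moves([
  [[0,0,0],[0,0,-3],0.2],
  [[0,0,0],[0,0,-6],0.2],
  [[0,0,0],[0,0,-8.5],0.2],
  [[0,0,0],[0,0,-10],0.2],
  [[0,0,0],[0,0,-10.8],0.2],
  [[0,0,0],[0,0,-11.2],0.2],
  [[0,0,0],[0,0,-11.3],0.2],
  [[0,0,0],[0,0,-11.3],0.2],
  [[0,0,0],[0,0,-11.3],0.5],
  [[0,0,0],[0,0,-11.3],0.5],
])

```text
clock: 24.85
tool_pos: [565.0, -42.8, 13.1]
tool_rot: [-0.06, 0.998, -0.0, 0.001]
ft_force: [-0.1, 0.7, 0.1]
grip_width: 45.2
grasp_force: 0.0
```

>>> apply_moves([
  [[0,0,0],[0,0,0],0.5],
  [[0,0,0],[0,0,0],0.5],
  [[0,0,0],[0,0,2],0.5],
  [[0,0,0],[0,0,6],0.5],
  [[0,0,0],[0,0,10],0.6],
  [[0,0,0],[0,0,14],0.7],
  [[0,0,0.04],[0,-3,15],0.7],
  [[0,0,0.08],[-0.5,-7,15],0.7],
  [[0,0,0.12],[-1,-11,15],0.7],
  [[0,0,0.16],[-1.5,-15,15],0.7],
])

```text
clock: 25.85
tool_pos: [549.0, -194.0, 162.6]
tool_rot: [-0.14, 0.99, -0.0, 0.0]
ft_force: [-0.2, 0.2, -0.7]
grip_width: 66.6
grasp_force: 0.0
```

>>> apply_moves([
  [[0,0,0.04],[-1,-1.5,0],0.7],
  [[0,0,0.08],[-2.5,-3.9,-1],0.7],
  [[0,0,0.08],[-2.5,-3.9,-4],0.7],
  [[0,0,0.08],[-2.5,-3.9,-6],0.7],
  [[0,0,0.08],[-2.5,-3.9,-6],0.7],
  [[0,0,0.08],[-2.5,-3.9,-6],0.7],
  [[0,0,0.08],[-2.5,-3.9,-6],0.7],
  [[0,0,0.08],[-2.5,-3.9,-6],0.7],
  [[0,0,0.08],[-2.5,-3.9,-6],0.7],
  [[0,0,0.08],[-2.5,-3.9,-6],0.7],
])

```text
clock: 26.85
tool_pos: [524.6, -231.8, 102.9]
tool_rot: [-0.179, 0.984, -0.0, 0.0]
ft_force: [-0.5, 0.4, -0.4]
grip_width: 66.7
grasp_force: 0.0
```

```bash
python3 - <<'E'
from h import *
s=ctrl.state();print(s['tool_pos'].round(1),yaw()[0],s['joint_pos'].round(2),s['grip_width'])
for c in('top','wrist','scene'):
    cal,r=marks('sherd0',c,c+'9.png')
    for x in r: print(at_z(cal,x['position'],6).round(1))
E
```

```text
[ 524.6 -231.8  102.9] 0.35940704628844455 [-0.51  0.05  1.92 -0.    1.17 -2.44] 66.65389446699463
sherd0 top [(0.65, [342.7, 250.5])]
[575.1 -40.9   6. ]
sherd0 wrist [(0.66, [327.3, 237.7])]
[ 521.3 -230.4    6. ]
sherd0 scene [(0.87, [208.8, 247.3]), (0.22, [334.2, 266.4])]
[ 504.4 -241.2    6. ]
[575.2  27.3   6. ]
```

>>> apply_moves([
  [[0,0,0],[-0.1,0,-3],0.7],
  [[0,0,0],[-0.1,0,-6],0.7],
  [[0,0,0],[-0.1,0,-8],0.7],
  [[0,0,0],[-0.1,0,-9.2],0.7],
  [[0,0,0],[-0.1,0,-9.8],0.7],
  [[0,0,0],[-0.1,0,-9.8],0.7],
  [[0,0,0],[-0.1,0,-9.8],0.2],
  [[0,0,0],[-0.1,0,-9.8],0.2],
  [[0,0,0],[-0.1,0,-9.8],0.2],
  [[0,0,0],[-0.1,0,-9.8],0.2],
], grip_force=25)

```text
clock: 28.15
tool_pos: [523.6, -232.0, 4.8]
tool_rot: [-0.179, 0.984, -0.0, 0.0]
ft_force: [0.4, -0.6, -0.0]
grip_width: 39.9
grasp_force: 0.0
```

>>> apply_moves([
  [[0,0,0],[0,0,0],0.2],
  [[0,0,0],[0,0,0],0.2],
  [[0,0,0],[0,0,0],0.2],
  [[0,0,0],[0,0,1],0.2],
  [[0,0,0],[0,0,3],0.2],
  [[0,0,0],[0,0,6],0.2],
  [[0,0,0],[0,0,9],0.2],
  [[0,0,0],[0,0,12],0.2],
  [[0,0,0],[0,0,14],0.2],
  [[0,0,0],[0,0,14],0.2],
])

```text
clock: 29.15
tool_pos: [525.3, -232.9, 148.5]
tool_rot: [-0.179, 0.984, -0.002, 0.003]
ft_force: [0.5, -0.0, 0.1]
grip_width: 35.6
grasp_force: 25.0
```

>>> apply_moves([
  [[0,0,-0.02],[0.2,2,0],0.2],
  [[0,0,-0.05],[0.5,5,0],0.2],
  [[0,0,-0.08],[0.8,8.5,0],0.2],
  [[0,0,-0.11],[1.2,12,0],0.2],
  [[0,0,-0.14],[1.5,15.5,0],0.2],
  [[0,0,-0.17],[1.8,19,0],0.2],
  [[0,0,-0.2],[2.1,22.5,0],0.2],
  [[0,0,-0.237],[2.4,26,0],0.2],
  [[0,0,-0.237],[2.7,28.5,0],0.2],
  [[0,0,-0.237],[2.8,29.5,0],0.2],
])

```text
clock: 30.15
tool_pos: [550.2, 65.2, 142.4]
tool_rot: [-0.062, 0.998, 0.0, -0.001]
ft_force: [1.0, -0.1, -0.7]
grip_width: 35.9
grasp_force: 25.0
```

>>> apply_moves([
  [[0,0,0],[0,0,-1],0.2],
  [[0,0,0],[0,0,-3],0.2],
  [[0,0,0],[0,0,-6],0.2],
  [[0,0,0],[0,0,-9],0.2],
  [[0,0,0],[0,0,-11.5],0.2],
  [[0,0,0],[0,0,-12.8],0.2],
  [[0,0,0],[0,0,-13.3],0.2],
  [[0,0,0],[0,0,-13.3],0.2],
  [[0,0,0],[0,0,-13.3],0.2],
  [[0,0,0],[0,0,-13.3],0.2],
])

```text
clock: 31.15
tool_pos: [552.0, 63.0, 12.0]
tool_rot: [-0.061, 0.998, -0.0, 0.001]
ft_force: [-0.3, 0.3, -0.4]
grip_width: 35.9
grasp_force: 25.0
```

>>> apply_moves([
  [[0,0,0],[0,0,0],0.5],
  [[0,0,0],[0,0,0],0.5],
  [[0,0,0],[0,0,0],0.5],
  [[0,0,0],[0,0,2],0.5],
  [[0,0,0],[0,0,6],0.5],
  [[0,0,0],[0,0,10.5],0.5],
  [[0,0,0],[1,-1,15],0.5],
  [[0,0,0],[2,-2.5,19.5],0.4],
  [[0,0,0],[3,-4,24],0.3],
  [[0,0,0],[4,-5,28],0.3],
])

```text
clock: 32.15
tool_pos: [591.6, 12.5, 294.0]
tool_rot: [-0.061, 0.998, -0.0, 0.001]
ft_force: [-0.1, 1.0, -0.5]
grip_width: 30.2
grasp_force: 0.0
```

```bash
python3 - <<'E'
from h import *
s=ctrl.state();print(s['tool_pos'].round(1))
b=np.load('box.npy');a=b[2]
for c in('top','wrist'):
    cal,r=marks('sherd0',c,c+'10.png')
    for x in r:
        q=at_z(cal,x['position'],11);d=q[:2]-b[:2];print(q.round(1),'local',round(d[0]*np.cos(a)+d[1]*np.sin(a),1),round(-d[0]*np.sin(a)+d[1]*np.cos(a),1))
cal,r=marks('latch_post','wrist')
if r: print(at_z(cal,r[0]['position'],94).round(1))
E
```

```text
[591.6  12.5 294. ]
sherd0 top [(0.79, [341.8, 255.6]), (0.52, [293.8, 262.1])]
[563.9 -39.   11. ] local -10.6 -52.3
[548.5  63.3  11. ] local -13.4 51.1
sherd0 wrist [(0.95, [281.7, 167.8]), (0.64, [372.7, 167.2])]
[566.1 -39.9  11. ] local -8.5 -53.5
[553.1  62.4  11. ] local -9.0 49.6
latch_post wrist [(0.77, [463.4, 70.8])]
[452.3 117.6  94. ]
```

View pics/wrist10.png

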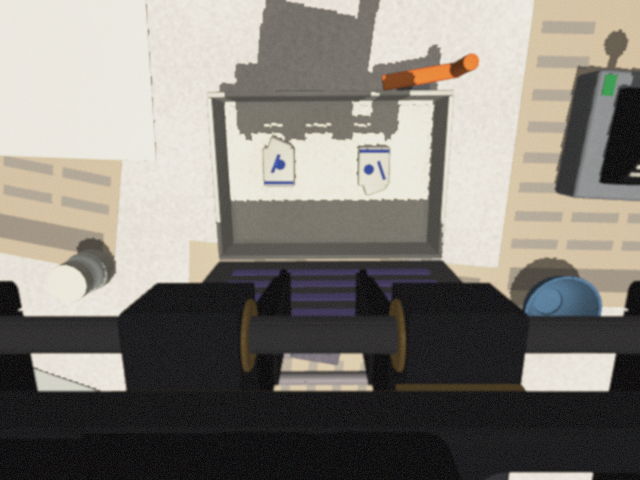

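Both sherds lie flat and apart on the floor: (279,165) and (374,168). The latch is aside, with its post at (468,62). Now back to the handle.

>>> apply_moves([
  [[0,0,-0.15],[0,0,1.5],0.3],
  [[0,0,-0.3],[1.2,0.2,1.5],0.3],
  [[0,0,-0.45],[2.4,0.4,1.5],0.3],
  [[0,0,-0.6],[3.6,0.6,1.5],0.3],
  [[0,0,-0.75],[4.8,0.8,1.5],0.3],
  [[0,0,-0.9],[6.0,1.0,1.5],0.3],
  [[0,0,-1.05],[7.2,1.2,1.5],0.3],
  [[0,0,-1.2],[8.4,1.4,1.5],0.3],
  [[0,0,-1.35],[9.6,1.6,1.5],0.3],
  [[0,0,-1.5],[10.7,1.65,1.5],0.3],
])

```text
clock: 33.45
tool_pos: [697.6, 30.5, 303.1]
tool_rot: [0.638, 0.77, -0.001, -0.002]
ft_force: [0.5, 0.9, -0.2]
grip_width: 28.3
grasp_force: 0.0
```

>>> apply_moves([
  [[0,0,-0.07],[0,0,0],0.3],
  [[0,0,-0.07],[0,0,0],0.3],
  [[0,0,-0.07],[0,0,0],0.3],
  [[0,0,-0.07],[0,0,0],0.3],
  [[0,0,-0.07],[0,0,0],0.3],
  [[0,0,-0.07],[0,0,0],0.3],
  [[0,0,-0.07],[0,0,0],0.3],
  [[0,0,-0.07],[0,0,0],0.3],
  [[0,0,-0.07],[0,0,0],0.3],
  [[0,0,-0.07],[0,0,0],0.3],
])

```text
clock: 34.45
tool_pos: [698.2, 29.7, 306.2]
tool_rot: [0.662, 0.749, 0.0, 0.0]
ft_force: [-0.1, -0.1, 0.5]
grip_width: 28.4
grasp_force: 0.0
```

```bash
python3 - <<'E'
from h import *
s=ctrl.state();print(s['tool_pos'].round(1),yaw()[0],s['grip_width'])
cal,r=marks('lid_handle','wrist','w11.png')
if r: print(at_z(cal,r[0]['position'],207).round(1))
print(ctrl.look_for('lid_handle','wrist'),proj(cal,[699,29.5,209]),[proj(cal,[699-45*np.sin(.122)*k,29.5+44.7*k,209]).round(0) for k in(-1,1)])
E
```

```text
[698.2  29.7 306.2] -1.4477988963926545 28.4243164434589
lid_handle wrist [(0.97, [324.7, 246.3])]
[700.7  25.6 207. ]
[{'rect': [245.2, 45.5, 83.3, 270.7], 'p': 0.76}] [322.98299899 241.37237898] [array([323., 302.]), array([323., 176.])]
```

View pics/w11.png

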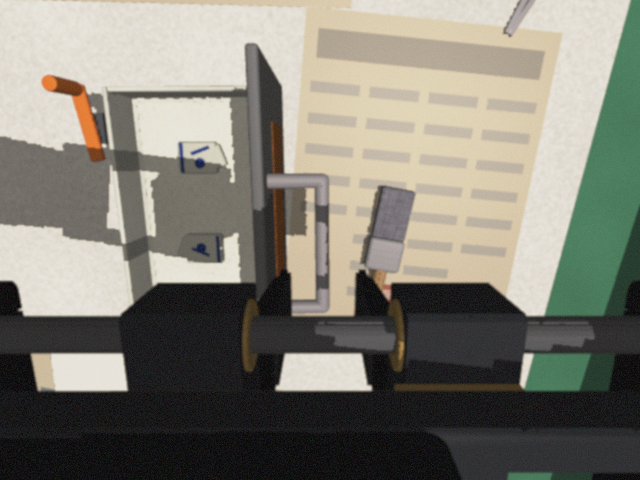

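The wrist view shows the handle bar at column 322, centred between the fingers, with the left finger clear of the lid. Descend and grip.

>>> apply_moves([
  [[0,0,0],[0.1,0,-3],0.3],
  [[0,0,0],[0.1,0,-6],0.3],
  [[0,0,0],[0.1,0,-9],0.3],
  [[0,0,0],[0.1,0,-11],0.3],
  [[0,0,0],[0.1,0,-11.6],0.3],
  [[0,0,0],[0.1,0,-11.6],0],
  [[0,0,0],[0.1,0,-11.6],0],
  [[0,0,0],[0.1,0,-11.6],0],
  [[0,0,0],[0.1,0,-11.6],0],
  [[0,0,0],[0.1,0,-11.6],0],
], grip_force=50)

```text
clock: 35.6
tool_pos: [699.8, 29.7, 191.9]
tool_rot: [0.662, 0.749, 0.001, 0.001]
ft_force: [-1.3, -0.0, 2.6]
grip_width: 8.8
grasp_force: 50.0
```

>>> apply_moves([
  [[0,0,0],[0,0,0],0],
  [[0,0,0],[-1.0,-0.1,0.25],0],
  [[0,0,0],[-1.8,-0.2,0.4],0],
  [[0,0,0],[-2.6,-0.3,0.5],0],
  [[0,0,0],[-3.7,-0.4,0.6],0],
  [[0,0,0],[-4.8,-0.55,0.6],0],
  [[0,0,0],[-6.0,-0.7,0.55],0],
  [[0,0,0],[-7.1,-0.85,0.4],0],
  [[0,0,0],[-8.2,-1.0,0.15],0],
  [[0,0,0],[-9.3,-1.1,-0.2],0],
])

```text
clock: 36.6
tool_pos: [607.8, 18.2, 191.7]
tool_rot: [0.662, 0.749, 0.002, 0.003]
ft_force: [0.0, -1.8, 9.4]
grip_width: 8.7
grasp_force: 50.0
```

>>> apply_moves([
  [[0,0,0],[-1.2,-0.15,-0.4],0],
  [[0,0,0],[-2.2,-0.3,-0.9],0],
  [[0,0,0],[-3.2,-0.4,-1.45],0],
  [[0,0,0],[-4.2,-0.5,-2.1],0],
  [[0,0,0],[-5.1,-0.6,-2.8],0],
  [[0,0,0],[-5.9,-0.7,-3.55],0],
  [[0,0,0],[-6.7,-0.8,-4.4],0],
  [[0,0,0],[-7.4,-0.9,-5.3],0],
  [[0,0,0],[-8.1,-1.0,-6.3],0],
  [[0,0,0],[-8.6,-1.1,-7.2],0],
])

```text
clock: 37.6
tool_pos: [518.7, 6.8, 116.5]
tool_rot: [0.662, 0.749, -0.001, 0.0]
ft_force: [-4.5, -3.1, 6.9]
grip_width: 8.9
grasp_force: 50.0
```

>>> apply_moves([
  [[0,0,0],[-0.4,0,-0.8],0],
  [[0,0,0],[-0.7,0,-1.6],0],
  [[0,0,0],[-1.0,-0.1,-2.3],0],
  [[0,0,0],[-1.2,-0.1,-2.8],0],
  [[0,0,0],[-1.3,-0.1,-3.2],0],
  [[0,0,0],[-1.4,-0.1,-3.5],0],
  [[0,0,0],[-1.4,-0.1,-3.6],0],
  [[0,0,0],[-1.4,-0.1,-3.6],0],
  [[0,0,0],[-1.4,-0.1,-3.6],0],
  [[0,0,0],[-1.4,-0.1,-3.6],0],
])

```text
clock: 38.6
tool_pos: [505.5, 5.1, 83.8]
tool_rot: [0.662, 0.75, -0.002, 0.0]
ft_force: [-12.3, -5.7, 21.7]
grip_width: 8.9
grasp_force: 50.0
```

>>> apply_moves([
  [[0,0,0],[0,0,0.2],0.4],
  [[0,0,0],[0,0,0.2],0.4],
  [[0,0,0],[0,0,0.2],0.4],
  [[0,0,0],[0,0,4],0.4],
  [[0,0,0],[0,0,8],0.4],
  [[0,0,0.15],[0,0,12],0.4],
  [[0,0,0.3],[-1.2,3,13],0.4],
  [[0,0,0.45],[-2.4,6,13],0.5],
  [[0,0,0.6],[-3.6,9,13],0.5],
  [[0,0,0.75],[-4.8,11.2,13],0.5],
])

```text
clock: 39.6
tool_pos: [457.1, 120.2, 209.4]
tool_rot: [0.339, 0.941, -0.0, -0.001]
ft_force: [0.7, 0.1, 0.0]
grip_width: 47.2
grasp_force: 0.0
```

>>> apply_moves([
  [[0,0,0.15],[0,0,0],0.5],
  [[0,0,0.3],[0,0,0],0.5],
  [[0,0,0.45],[0,0,0],0.5],
  [[0,0,0.6],[0,0,0],0.5],
  [[0,0,0.75],[0,0,0],0.5],
  [[0,0,0.82],[0,0,0],0.5],
  [[0,0,0.82],[0,0,0],0.5],
  [[0,0,0.82],[0,0,0],0.5],
  [[0,0,0.82],[0,0,0],0.5],
  [[0,0,0.82],[0,0,0],0.5],
])

```text
clock: 40.6
tool_pos: [458.1, 118.8, 210.0]
tool_rot: [-0.061, 0.998, 0.0, -0.0]
ft_force: [0.2, 0.0, 0.7]
grip_width: 47.7
grasp_force: 0.0
```

```bash
python3 - <<'E'
from h import *
s=ctrl.state();print(s['tool_pos'].round(1),yaw()[0],s['grip_width'])
snap('top','t12.png');snap('wrist','w12.png');ct=ctrl.get_calibration('top');cs=ctrl.get_calibration('scene');cw=ctrl.get_calibration('wrist')
for c,n in((ct,'top'),(cw,'wrist')):
    r=ctrl.mark_of('latch_post',n);print(n,r[:2],[at_z(c,x['position'],94).round(1) for x in r[:2]])
snap('scene');r=ctrl.mark_of('lid_handle','scene');print(r,proj(cs,[506.5,5,104]))
print('pred wrist px of post top',proj(cw,[457,117.5,104]),proj(cw,[457,117.5,94]))
E
```

```text
[458.1 118.8 210. ] 0.1215822683551779 47.70039172032569
top [] []
wrist [{'position': [321.5, 231.5], 'p': 0.81}] [array([456., 117.,  94.])]
[{'position': [320.2, 210.8], 'p': 0.98}] [322.7355301  207.55192895]
pred wrist px of post top [322.05019299 235.93673736] [322.07336248 232.89376537]
```

View pics/w12.png

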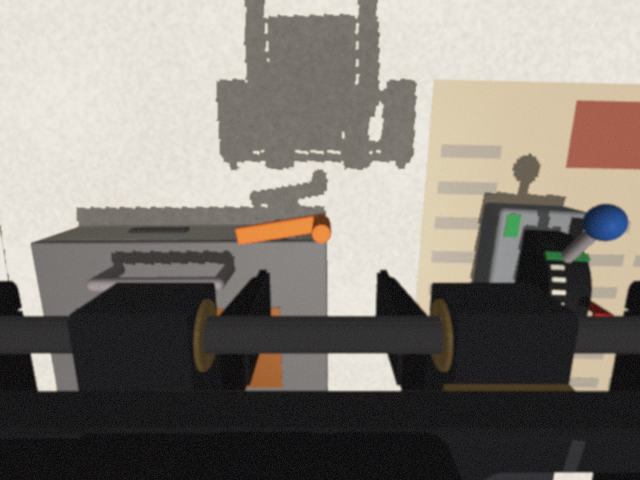

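The post is at (321,231) between the fingers, the lid is shut and the lever off. Grip the post and swing it home.

>>> apply_moves([
  [[0,0,0],[-0.1,-0.1,-4],0.5],
  [[0,0,0],[-0.1,-0.1,-8],0.5],
  [[0,0,0],[-0.1,-0.1,-11],0.5],
  [[0,0,0],[-0.1,-0.1,-12.8],0.5],
  [[0,0,0],[-0.1,-0.1,-12.8],0.3],
  [[0,0,0],[-0.1,-0.1,-12.8],0],
  [[0,0,0],[-0.1,-0.1,-12.8],0],
  [[0,0,0],[-0.1,-0.1,-12.8],0],
  [[0,0,0],[-0.1,-0.1,-12.8],0],
  [[0,0,0],[-0.1,-0.1,-12.8],0],
], grip_force=20)

```text
clock: 41.9
tool_pos: [458.2, 117.6, 83.5]
tool_rot: [-0.061, 0.998, -0.0, 0.001]
ft_force: [0.3, -1.5, 3.6]
grip_width: 13.7
grasp_force: 20.0
```

>>> apply_moves([
  [[0,0,0],[0,0,0],0],
  [[0,0,0],[-0.6,-0.1,0],0],
  [[0,0,0],[-1.2,-0.4,0],0],
  [[0,0,0],[-1.7,-0.7,0],0],
  [[0,0,0],[-2.1,-1.05,0],0],
  [[0,0,0],[-2.7,-1.9,0],0],
  [[0,0,0],[-3.0,-2.9,0],0],
  [[0,0,0],[-3.05,-3.9,0],0],
  [[0,0,0],[-3.05,-4.2,0],0],
  [[0,0,0],[-3.05,-4.2,0],0],
])

```text
clock: 42.9
tool_pos: [426.1, 77.5, 83.1]
tool_rot: [-0.06, 0.998, 0.002, -0.001]
ft_force: [-5.2, 6.0, 10.1]
grip_width: 13.7
grasp_force: 20.0
```

>>> apply_moves([
  [[0,0,0],[0,0,0],0],
  [[0,0,0],[0,0,0],0],
  [[0,0,0],[0,0,0],0.5],
  [[0,0,0],[0,0,0],0.5],
  [[0,0,0],[0,0,0],0.5],
  [[0,0,0],[0,0,4],0.5],
  [[0,0,0],[0,0,8],0.6],
  [[0,0,0],[1,1,12],0.7],
  [[0,0,0],[4,2,15],0.7],
  [[0,0,0],[8,3,17],0.7],
])

```text
clock: 43.9
tool_pos: [507.9, 106.2, 255.4]
tool_rot: [-0.061, 0.998, 0.0, 0.002]
ft_force: [-0.2, -0.5, 0.2]
grip_width: 65.8
grasp_force: 0.0
```

```bash
python3 - <<'E'
from h import *
s=ctrl.state();print(s['tool_pos'].round(1),yaw()[0],s['grip_width'])
b=np.load('box.npy');a=b[2]
snap('top');snap('wrist','w13.png');snap('scene')
for n in('top','wrist','scene'):
    c=ctrl.get_calibration(n)
    for k in('latch_post','latch_hinge','lid_handle'):
        r=ctrl.mark_of(k,n);print(n,k,[(x['p'],np.round(x['position'],1).tolist(),at_z(c,x['position'],104 if k=='lid_handle' else 94).round(1)) for x in r[:2]])
E
```

```text
[507.9 106.2 255.4] 0.12216596588237072 65.80892884615393
top latch_post []
top latch_hinge [(0.48, [315.6, 253.4], array([564.2,  16.7,  94. ]))]
top lid_handle [(0.8, [320.9, 282.0], array([507.3,   5.3, 104. ]))]
wrist latch_post [(0.75, [299.5, 109.8], array([416.8,  75.7,  94. ])), (0.23, [598.3, 226.5], array([479.1, 334.2,  94. ]))]
wrist latch_hinge [(0.67, [596.3, 226.1], array([479. , 332.4,  94. ])), (0.58, [302.2, 158.7], array([453.8,  81.9,  94. ]))]
wrist lid_handle [(0.88, [195.1, 199.4], array([495.5,   0.9, 104. ]))]
scene latch_post [(0.5, [358.4, 190.8], array([419.3,  83.1,  94. ]))]
scene latch_hinge []
scene lid_handle [(0.72, [319.8, 208.7], array([510.9,  -1. , 104. ]))]
```

View pics/w13.png

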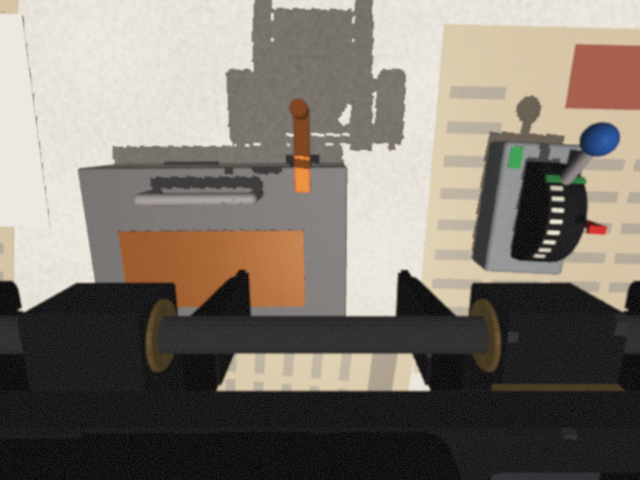

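The latch bar (299,108)–(303,190) stands square over the shut lid, and the lever is still off. That was my 15th picture, one over the limit, so from here I use numbers only. Now the lever.

>>> apply_moves([
  [[0,0,0],[-1.8,4,0],0.6],
  [[0,0,0],[-3.6,8.4,0],0.6],
  [[0,0,-0.02],[-5.4,12.6,0],0.6],
  [[0,0,-0.04],[-7.2,16.8,0],0.6],
  [[0,0,-0.04],[-8.7,20.2,0],0.6],
  [[0,0,-0.04],[-8.7,20.2,0],0.6],
  [[0,0,-0.04],[-8.7,20.2,0],0.6],
  [[0,0,-0.04],[-8.7,20.2,0],0.6],
  [[0,0,-0.04],[-8.7,20.2,0],0.6],
  [[0,0,-0.04],[-8.7,20.2,0],0.6],
])

```text
clock: 45.5
tool_pos: [420.3, 306.8, 252.1]
tool_rot: [-0.04, 0.999, -0.0, 0.0]
ft_force: [-0.5, 0.4, 0.7]
grip_width: 57.2
grasp_force: 0.0
```

```bash
python3 - <<'E'
from h import *
s=ctrl.state();print(s['tool_pos'].round(1),yaw()[0],s['grip_width'])
p=np.load('ctl.npy');cw=ctrl.get_calibration('wrist');snap('wrist','w14.png')
t=np.array([p[0]-68.15*np.cos(p[2]),p[1]-68.15*np.sin(p[2]),111.2]);print('ball',t,proj(cw,t))
for n in('lever_tip','pointer_tip'):print(ctrl.mark_of(n,'wrist')[:2],ctrl.look_for(n,'wrist')[:2])
im=ctrl.read_camera('wrist').astype(int);m=(im[...,2]>im[...,0]+40)&(im[...,2]>im[...,1]+25)
m[285:]=0;n,l,st,ce=cv2.connectedComponentsWithStats(m.astype(np.uint8));print([(st[i],ce[i].round(1)) for i in range(1,n) if st[i][4]>80])
E
```

```text
[420.3 306.8 252.1] 0.08035802038562327 57.16246780830083
ball [419.62704446 307.70061762 111.2       ] [324.69883739 227.02687518]
[{'position': [325.4, 231.8], 'p': 0.74}] [{'rect': [310.4, 211.4, 32.6, 57.0], 'p': 0.61}]
[{'position': [340.6, 310.4], 'p': 0.6}] [{'rect': [333.6, 286.7, 16.0, 30.3], 'p': 0.57}]
[(array([309, 216,  31,  31, 746], dtype=int32), array([324. , 231.5]))]
```

>>> apply_moves([
  [[0,0,0],[0.1,0.1,-4],0.6],
  [[0,0,0],[0.1,0.1,-8],0.6],
  [[0,0,0],[0.1,0.1,-12],0.6],
  [[0,0,0],[0.1,0.1,-15],0.6],
  [[0,0,0],[0.1,0.1,-16],0.6],
  [[0,0,0],[0.1,0.1,-16],0.3],
  [[0,0,0],[0.1,0.1,-16],0],
  [[0,0,0],[0.1,0.1,-16],0],
  [[0,0,0],[0.1,0.1,-16],0],
  [[0,0,0],[0.1,0.1,-16],0],
], grip_force=25)

```text
clock: 46.8
tool_pos: [421.7, 308.6, 93.8]
tool_rot: [-0.041, 0.999, -0.0, 0.001]
ft_force: [0.4, -1.8, 5.2]
grip_width: 24.6
grasp_force: 25.0
```

>>> apply_moves([
  [[0,0,0],[0,0,0],0],
  [[0,0,0],[0.6,0,0.5],0],
  [[0,0,0],[1.1,0.1,0.9],0],
  [[0,0,0],[2.2,0.2,1.7],0],
  [[0,0,0],[3.5,0.3,2.3],0],
  [[0,0,0],[4.9,0.4,2.7],0],
  [[0,0,0],[6.0,0.5,2.85],0],
  [[0,0,0],[6.8,0.5,2.9],0],
  [[0,0,0],[6.8,0.5,2.9],0],
  [[0,0,0],[6.8,0.5,2.9],0],
])

```text
clock: 47.8
tool_pos: [489.8, 313.6, 121.9]
tool_rot: [-0.041, 0.999, -0.0, 0.001]
ft_force: [0.5, -3.8, 4.4]
grip_width: 24.8
grasp_force: 25.0
```

>>> apply_moves([
  [[0,0,0],[0,0,0],0.6],
  [[0,0,0],[0,0,0],0.6],
  [[0,0,0],[0,0,0],0.6],
  [[0,0,0],[0,0,3],0.6],
  [[0,0,0],[0,0,7],0.6],
  [[0,0,0],[1,0.5,11],0.6],
  [[0,0,0],[3,1,13],0.6],
  [[0,0,0],[3,1,13],0.6],
  [[0,0,0],[3,1,13],0.6],
  [[0,0,0],[3,1,13],0.6],
])

```text
clock: 48.8
tool_pos: [517.0, 323.3, 248.3]
tool_rot: [-0.041, 0.999, -0.001, -0.002]
ft_force: [-0.2, -0.3, -0.8]
grip_width: 56.8
grasp_force: 0.0
```

```bash
cat > lev.py <<'E'
from h import *
from scipy.optimize import least_squares
s=ctrl.state();print(s['tool_pos'].round(1),yaw()[0],s['ft_force'].round(1))
p=np.load('ctl.npy');cw=ctrl.get_calibration('wrist');im=ctrl.read_camera('wrist')
cv2.imwrite('pics/lev.png',im[...,::-1]);i=im.astype(int);i[285:]=0
def blob(m,k=40):
    n,l,st,ce=cv2.connectedComponentsWithStats(m.astype(np.uint8));return [(st[j].tolist(),ce[j].round(1).tolist()) for j in range(1,n) if st[j][4]>k]
print('blue',blob((i[...,2]>i[...,0]+40)&(i[...,2]>i[...,1]+25)))
print('red',blob((i[...,0]>110)&(i[...,1]<60)&(i[...,2]<60),15))
print(ctrl.look_for('lever','wrist')[:2],ctrl.mark_of('pointer_tip','wrist')[:2])
W=lambda l:np.array([p[0]+l[0]*np.cos(p[2])-l[1]*np.sin(p[2]),p[1]+l[0]*np.sin(p[2])+l[1]*np.cos(p[2]),l[2]])
for a in(.7,.75,.8,.83,.85,.9,.95): print(a,'ball',proj(cw,W((95*np.sin(a-.8),0,45+95*np.cos(a-.8)))).round(1),'tab',proj(cw,W((65*np.sin(a-.8),13.5,45+65*np.cos(a-.8)))).round(1))
E
python3 lev.py
```

```text
[517.  323.3 248.3] 0.08247518075736888 [-0.2 -0.3 -0.8]
blue [([296, 171, 34, 35, 808], [312.1, 188.3])]
red [([329, 192, 11, 5, 23], [333.5, 193.9])]
[{'rect': [292.1, 166.9, 41.4, 41.9], 'p': 0.74}] [{'position': [329.5, 193.9], 'p': 0.71}]
0.7 ball [312.7 182.1] tab [331.2 182.6]
0.75 ball [312.7 188.9] tab [331.1 186.8]
0.8 ball [312.7 195.7] tab [331.1 191.1]
0.83 ball [312.7 199.8] tab [331.1 193.6]
0.85 ball [312.7 202.4] tab [331.1 195.2]
0.9 ball [312.7 209. ] tab [331.  199.3]
0.95 ball [312.8 215.4] tab [331.  203.4]
```

>>> apply_moves([
  [[0,0,0],[0.3,-4,2],0.6],
  [[0,0,0],[0.6,-8,4],0.6],
  [[0,0,0],[1,-12,5],0.6],
  [[0,0,0],[1,-14,5],0.6],
  [[0,0,0],[1,-14,5],0.6],
  [[0,0,0],[1,-14,5],0.6],
  [[0,0,0],[1,-14,5],0.6],
  [[0,0,0],[1,-14,5],0.6],
  [[0,0,0],[1,-14,5],0.6],
  [[0,0,0],[1,-14,5],0.6],
])

```text
clock: 49.95
tool_pos: [528.6, 184.4, 300.9]
tool_rot: [-0.042, 0.999, -0.0, -0.0]
ft_force: [0.1, -0.0, 0.6]
grip_width: 57.2
grasp_force: 0.0
```

```bash
cat >> lev.py <<'E'
obs=[]
for n in('top','scene','wrist'):
    c=ctrl.get_calibration(n);j=ctrl.read_camera(n).astype(int)
    if n=='wrist': j[285:]=0
    n_,l,st,ce=cv2.connectedComponentsWithStats(((j[...,2]>j[...,0]+40)&(j[...,2]>j[...,1]+25)).astype(np.uint8))
    e=W((0,0,140));q=proj(c,e);k=[(np.hypot(*(ce[m]-q)),m) for m in range(1,n_) if st[m][4]>15]
    if k:
        d,m=min(k);print(n,'ball',ce[m].round(1),st[m].tolist(),'lf',[x['rect'] for x in ctrl.look_for('lever_tip',n)[:2]]);obs.append((c,st[m][:2]+(st[m][2:4]-1)/2))
    print(n,[(a,proj(c,W((95*np.sin(a-.8),0,45+95*np.cos(a-.8)))).round(1).tolist()) for a in(.7,.8,.9)])
x,e=tri(obs);d=x-np.array([p[0],p[1],45]);lx=d[0]*np.cos(p[2])+d[1]*np.sin(p[2]);print('ball',x.round(1),e,'lever',.8+np.arctan2(lx,d[2]),np.hypot(lx,d[2]))
E
python3 lev.py
```

```text
[528.6 184.4 300.9] 0.08317027571879088 [ 0.1 -0.   0.6]
blue [([468, 167, 32, 30, 733], [483.3, 181.6])]
red []
[{'rect': [457.2, 163.3, 42.9, 32.0], 'p': 0.92}, {'rect': [21.9, 143.5, 255.9, 161.2], 'p': 0.33}] []
0.7 ball [483.1 175.6] tab [484.8 176.4]
0.75 ball [482.7 181.4] tab [484.6 180.1]
0.8 ball [482.2 187.2] tab [484.2 183.7]
0.83 ball [481.8 190.6] tab [484.  185.9]
0.85 ball [481.6 192.9] tab [483.8 187.3]
0.9 ball [480.8 198.5] tab [483.4 190.9]
0.95 ball [480. 204.] tab [482.9 194.4]
top ball [180.4 198. ] [161, 177, 41, 37, 98] lf [[253.2, 203.4, 127.8, 123.3]]
top [(0.7, [160.7, 295.0]), (0.8, [160.4, 290.0]), (0.9, [160.2, 285.1])]
scene ball [475.2 183.3] [470, 179, 11, 10, 78] lf [[470.4, 181.5, 9.4, 24.8]]
scene [(0.7, [474.0, 184.0]), (0.8, [475.6, 186.0]), (0.9, [477.1, 188.4])]
wrist ball [483.9 181.1] [469, 167, 31, 29, 734] lf [[458.5, 164.4, 42.0, 34.5]]
wrist [(0.7, [483.7, 175.2]), (0.8, [482.8, 186.8]), (0.9, [481.4, 198.1])]
ball [573.3 277.2 202.1] [90.4, 9.9, 94.7] lever 1.2844779500394723 177.5200509168169
```

Two wrist views agree on lever ≈ 0.745 and pointer ≈ 0.83: the ball slipped a few mm in the pads. I'll re-grip it firmly and move it 8 mm further.

>>> apply_moves([
  [[0,0,0],[-1.5,4.3,0],0.6],
  [[0,0,0],[-3,8.6,0],0.6],
  [[0,0,0],[-4.6,12.8,0],0.6],
  [[0,0,0],[-4.6,12.8,-2],0.6],
  [[0,0,0],[-4.6,12.8,-6.5],0.6],
  [[0,0,0],[-4.6,12.8,-11],0.6],
  [[0,0,0],[-4.6,12.8,-15.5],0.6],
  [[0,0,0],[-4.6,12.8,-18],0.6],
  [[0,0,0],[-4.6,12.8,-18],0.6],
  [[0,0,0],[-4.6,12.8,-18],0.6],
], grip_force=50)

```text
clock: 51.4
tool_pos: [483.0, 311.9, 121.7]
tool_rot: [-0.041, 0.999, 0.0, 0.0]
ft_force: [0.6, 1.3, 0.8]
grip_width: 57.1
grasp_force: 0.0
```

>>> apply_moves([
  [[0,0,0],[0,0,0],0.2],
  [[0,0,0],[0,0,0],0],
  [[0,0,0],[0,0,0],0],
  [[0,0,0],[0,0,0],0],
  [[0,0,0],[0,0,0],0],
  [[0,0,0],[0.3,0,0],0],
  [[0,0,0],[0.6,0,0],0],
  [[0,0,0],[0.9,0.1,0],0],
  [[0,0,0],[0.9,0.1,0],0],
  [[0,0,0],[0.9,0.1,0],0],
])

```text
clock: 52.4
tool_pos: [492.2, 313.5, 122.1]
tool_rot: [-0.041, 0.999, 0.001, 0.001]
ft_force: [-0.7, 3.0, 4.5]
grip_width: 24.1
grasp_force: 50.0
```

>>> apply_moves([
  [[0,0,0],[0,0,0],0.6],
  [[0,0,0],[0,0,0],0.6],
  [[0,0,0],[0,0,0],0.6],
  [[0,0,0],[0,0,3],0.6],
  [[0,0,0],[0,0,7],0.6],
  [[0,0,0],[1,0.5,11],0.6],
  [[0,0,0],[3,1,13],0.6],
  [[0,0,0],[3,1,13],0.6],
  [[0,0,0],[3,1,13],0.6],
  [[0,0,0],[3,1,13],0.6],
])

```text
clock: 53.4
tool_pos: [520.2, 321.9, 248.2]
tool_rot: [-0.041, 0.999, -0.001, -0.002]
ft_force: [0.3, -1.1, 0.8]
grip_width: 56.9
grasp_force: 0.0
```

```bash
sed -i '/^obs=/,$d' lev.py; python3 lev.py
```

```text
[520.2 321.9 248.2] 0.08208500470941922 [ 0.3 -1.1  0.8]
blue [([297, 180, 35, 37, 870], [314.3, 197.8])]
red [([333, 193, 9, 3, 19], [336.7, 193.6])]
[{'rect': [295.4, 175.8, 37.7, 40.4], 'p': 0.9}, {'rect': [1.0, 142.9, 124.4, 172.5], 'p': 0.37}] [{'position': [333.8, 191.3], 'p': 0.53}]
0.7 ball [315.1 177.8] tab [333.4 178.7]
0.75 ball [315.1 184.7] tab [333.4 183. ]
0.8 ball [315.1 191.5] tab [333.3 187.2]
0.83 ball [315.1 195.5] tab [333.3 189.7]
0.85 ball [315.1 198.2] tab [333.3 191.4]
0.9 ball [315.1 204.8] tab [333.2 195.5]
0.95 ball [315.1 211.3] tab [333.2 199.6]
```

The lever reads 0.847 and the tab about 0.85 in the same image. I'll back off for one last check from another view.

>>> apply_moves([
  [[0,0,0],[0.5,-2,1],0.6],
  [[0,0,0],[0.5,-4,2],0.6],
  [[0,0,0],[0.5,-6,3],0.6],
  [[0,0,0],[0.5,-6,4],0.6],
  [[0,0,0],[0.5,-6,4],0.6],
  [[0,0,0],[0.5,-6,4],0.6],
  [[0,0,0],[0.5,-6,4],0.6],
  [[0,0,0],[0.5,-6,4],0.6],
  [[0,0,0],[0.5,-6,4],0.6],
  [[0,0,0],[0.5,-6,4],0.6],
])

```text
clock: 54.55
tool_pos: [526.6, 263.0, 290.7]
tool_rot: [-0.041, 0.999, -0.0, -0.0]
ft_force: [0.3, -1.2, -0.3]
grip_width: 56.9
grasp_force: 0.0
```

```bash
python3 lev.py; python3 - <<'E'
from h import *
for c in('top','scene'):
    for n in('sherd0','latch_post','lid_handle','bowl','jar','brush'): marks(n,c)
print(ctrl.state()['ft_force'].round(1))
E
```

```text
[526.6 263.  290.7] 0.08252809627692251 [ 0.3 -1.2 -0.3]
blue [([375, 173, 30, 32, 714], [389.8, 188.7])]
red []
[{'rect': [372.1, 168.9, 36.9, 34.1], 'p': 0.93}] [{'position': [120.0, 127.6], 'p': 0.72}, {'position': [403.6, 183.6], 'p': 0.54}]
0.7 ball [390.2 170.9] tab [399.9 172.2]
0.75 ball [390.  176.9] tab [399.8 175.9]
0.8 ball [389.7 182.9] tab [399.6 179.7]
0.83 ball [389.6 186.5] tab [399.5 181.9]
0.85 ball [389.5 188.8] tab [399.4 183.4]
0.9 ball [389.1 194.6] tab [399.2 187.1]
0.95 ball [388.8 200.3] tab [398.9 190.7]
sherd0 top [(0.2, [443.3, 187.2])]
latch_post top [(0.8, [281.9, 320.8])]
lid_handle top [(0.91, [325.1, 282.5])]
bowl top [(0.97, [183.9, 195.3]), (0.23, [282.7, 306.9])]
jar top [(0.9, [444.3, 187.5])]
brush top [(0.59, [441.7, 187.9]), (0.55, [344.4, 158.7])]
sherd0 scene []
latch_post scene [(0.52, [354.5, 191.3])]
lid_handle scene [(0.89, [320.6, 208.9])]
bowl scene [(0.95, [487.5, 303.0]), (0.27, [321.8, 209.1])]
jar scene [(0.88, [177.8, 315.9]), (0.18, [486.7, 301.2])]
brush scene [(0.78, [295.7, 340.4])]
[-1.   0.1 -0.4]
```

```bash
python3 -c "
from h import *
print(ctrl.job_done())"
```

```text
the job is handed in; nothing more can be done
None
```

I handed the job in at about 55 s; no verdict came back. By my last measurements both sherds lie flat in the shut box, the latch is home, and the lever reads 0.85 rad against 0.85 for the pointer. I also viewed 15 pictures, one over the limit of 14.

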